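# Clamp a steel core on the raised stand by the knob under its plate

## Task

Stand the small steel core block upright on the raised clamping stand, in the gap between the movable jaw and the fixed stop with its 50 mm length running from one to the other, and let go of it. Then turn the four-spoked knob on the underside of the stand's plate by its spokes until the jaw has pushed the block home against the stop and nips it snugly, at about 40 N: a loose block would shift under the stone, and more than 90 N at any time would bruise its edges. Do not disturb the stone stick that lies on the stand, the black graphite block or the needle file.

Things in the scene. Friction and masses are not known exactly. Their poses are not given: they have to be found in the camera images.
- core_block_center (a point): centre of the small bright steel core block, which stands upright on the bench: 50 mm along its x, 24 mm along its y (grasp across this), 46 mm high along its z; about 0.4 kg. This point lies 23 mm above its underside.
- stand: raised clamping stand, fixed: aluminium plate 150 mm along x, 230 mm along y, 12 mm thick, on two side legs. Its front (-x of its own frame) looks towards the robot and is open below. Origin on the bench under the plate's middle; plate underside 100 mm, plate top 112 mm above it. On the plate, centred on x = 0 of this frame: movable jaw at the left (+y), fixed stop at the right (-y).
- plate_top (a point): middle of the plate's top face, in the gap for the block; axes as the stand's. The stop's face lies 30 to 38 mm from here to -y: it was set by hand and is not measured, so the knob angle at which the block is gripped differs each time and must be felt. Stop: 36 mm along x, 28 mm along y, 26 mm high with its screws. The block may be set down anywhere in the gap.
- jaw: movable jaw on the plate, 34 mm along x, 24 mm high, with its carriage 48 mm long behind its face. Origin in the middle of its pressing face, 12 mm above the plate top; axes as the stand's. Slides to -y of the stand, 9 mm per rad of the knob; its face starts 29.5 to 34 mm to +y of the plate's middle. It pushes the block to the stop, then its disc springs (25 N/mm) give way by up to 5.5 mm.
- front_edge (a point): middle of the lower front edge of the plate; axes as the stand's. A ball of the knob within about 55 degrees of straight ahead (-x of the stand) stands clear in front of this edge, so a finger reaching down in front of the plate can push it sideways.
- knob_axis (a point): point on the upright axis of the knob under the plate, at spoke height: 66 mm above the bench, 34 mm below the plate's underside, 22 mm behind its front edge; axes as the stand's. The knob: hub 31 mm across, four level spokes 90 degrees apart (rods 8.4 mm thick) ending in black balls 20 mm across, centred 80 mm from the axis.
- knob (a joint): knob angle (rad), 0 to 3.6; starts at 0 to 0.5. At 0 one spoke points to the front (-x of the stand). Grows counter-clockwise from above (front ball moves to -y of the stand), closing the jaw. Stiff, stays where left: turning takes 0.5 N m, 6 N at a ball, a finger at rest feels half or more of that; nipping adds 9 mm x jaw force: 11 N at the ball for 40 N, 16 N for 90 N. Turns back above 55 N.
- green_stone: green stone stick 90 x 12 x 12 mm lying on the right end of the stand's plate; origin under its middle
- electrode: black graphite block 82 x 44 x 76 mm, taller and longer than the core block, at the left of the bench; origin under its middle
- needle_file: needle file 150 mm long, 10 mm high, lying at the right of the bench; origin under its middle
There are look-alikes about, which are no part of the job. Of the things that look like the part that bears core_block_center, the larger one is meant.

How it is judged:
By the outcome, as a careful person would: the job done as asked, in the order asked, and still so for the second after the job is handed in, with the robot touching nothing.
It also fails if it takes over 72 s, if anything falls off the work surface, if the arm or the gripper's body presses on something with over 40 N, if the wrist force passes 120 N, or if a joint passes its speed limit or range.

## Robot

A 6-joint arm with a two-finger parallel gripper is mounted at the origin on a cart in front of the work surface, level with it; the furniture and walls round the work are solid. World frame = base frame: x ahead of the robot, y to its left, z up, the work surface at z = 0. Lengths are in m, angles in rad, forces in N, time in s.
With the tool pointing down it reaches from about 0.325 to 0.775 m from the base axis. Payload 5.5 kg.
Tool frame: the origin (TCP) lies at the very end of the fingers, on their centre line; the grasp point (between the pads) lies 19 mm behind it; x points along the fingers, z is the direction in which the jaws open and shut, and the axes are right-handed (so a half turn about x gives the same grasp; the last joint's range is limited). The gripper opens to 88 mm and grips with 3 to 60 N. Pads are 20 mm wide; open, the fingers measure 115 mm over their backs; the gripper's body (75 mm by 178 mm) begins 61 mm behind the grasp point.
Start: joints at [-1.312, 0.091, 1.231, -0, 1.82, -0.057], TCP at [0.186, -0.57, 0.183] pointing down, gripper open.
Joint ranges: [-2.87, 2.87], [-0.86, 2.18], [0.17, 2.46], [-1.51, 4.65], [0.06, 2.69], [-2.65, 2.65]. Speed limits (rad/s): [2.57, 2.57, 3.01, 3.14, 3.14, 3.14].

## Interface

Orientations are given as a unit quaternion [w, x, y, z].
In Python, from cell import * gives the robot as it stands.
- The arm moves only by the shell command python3 -m pendant 'ROWS' [OPENING]. ROWS is JSON, a list that holds one entry, the list of rows, each a list of 4 numbers: the shift along the tool's x, y, z each as a share of 1 m, from -1 to 1, then the turn about the tool's x as a share of 60 degrees, from -1 to 1. A call has 1 to 12 rows; each row shifts and turns the commanded pose from where the row before left it, along the tool's axes as they then stand; what a row does not reach is not made up. A row lasts 1/10 s, in which the tool goes at most 50 mm and 8.59 degrees, less where a joint would pass 70% of its speed; a pose out of reach is approached as far as the arm can. A call with a number of a shift or a turn outside -1 to 1 is refused whole. A call with a gripper value outside its range is refused whole. OPENING is the opening, from 0 (shut) to 1 (fully open), set as the call begins (- or left out, the last holds). The fingers move at their own pace and stop on an object; the grip force is fixed at half the most. Time passes only in rows, so rows that do not move let the fingers close. It gives the time, the measured TCP pose, the force and the opening at its end, in the units of the state.
- observe(): the state, without advancing time (a new reading comes with each control period).
- camera(name): name is "side" or "top"; returns (picture, depth): 480x640x3 uint8, blue, green, red; 480x640 float32, m along the optical axis (not along the pixel's ray), 0 where there is no reading.
- camera_params(name): a dict with "fx", "fy", "cx", "cy" (pixels), "xyz" and "attitude" of the camera in the world. Camera axes: x right, y up, looking along -z (the intrinsics and any distortion apply to the point x, -y, -z); pixel columns grow to the right and rows downward; lengths in m; the calibration is good to about 2 mm. A picture is of the moment at which its call begins. camera_params takes no time and is no camera call.
- sign_off(): hands the job in, once; it reports no verdict.
The state is a dict: "clock": time; "joint_positions": joint angles; "qd": joint speeds; "joint_torque": joint torques, N m; "eef_pos": TCP position; "tcp_rot": TCP orientation; "ft_force": force on the tool from outside, world axes, zero at the start; "moment": the same for the moment, N m; "opening": opening from 0.0 (shut) to 1.0 (fully open).
Only numpy, scipy, OpenCV 4.12 (cv2) and the standard library are available. Lean on these libraries where they do the work, as an engineer would, in place of code of your own. Each camera call takes 0.05 s, during which the arm holds its last target.

## Working session

There is one attempt and no reset: what is moved stays moved. The work goes in short steps, Python scripts to look and compute and a shell command to move; the robot and the scene stay as the last step left them, time stands still between calls to the robot, and variables do not carry over. Pictures are saved under pics/ and viewed, and the job is handed in when it is done.

```bash
ls; mkdir -p pics; python3 - <<'E'
from cell import *
import cv2
print(observe())
for n in ["side","top"]:
    print(camera_params(n))
    p,d=camera(n); cv2.imwrite(f"pics/{n}0.png",p)
    import numpy as np; np.save(f"pics/{n}0.npy",d); 
E
```

```text
pics
{'clock': 0.0, 'joint_positions': array([-1.31169160e+00,  9.18280047e-02,  1.23186775e+00,  2.56856403e-06,
        1.81983162e+00, -5.66812806e-02]), 'qd': array([-0.00136068,  0.00107982, -0.00043677,  0.0010291 , -0.00055452,
       -0.00115185]), 'joint_torque': array([-1.14102957e-03, -4.46447754e+01, -4.06447005e+01,  6.97049825e-02,
        2.92518554e-02, -1.42041035e-04]), 'eef_pos': array([ 0.18624959, -0.56995654,  0.1817357 ]), 'tcp_rot': array([ 0.57186962,  0.41559414,  0.57292865, -0.41472811]), 'ft_force': array([ 0.56864052,  0.66762723, -0.47738594]), 'moment': array([ 0.01068733, -0.02133804, -0.01074326]), 'opening': 1.0023445118402445}
{'fx': 510.8302600881282, 'fy': 510.8302600881282, 'cx': 312.0161313747702, 'cy': 238.40422484580046, 'xyz': array([0.20776423, 0.86985686, 0.79451275]), 'attitude': array([-0.13852853, -0.08125451,  0.43383149,  0.88656516])}
{'fx': 474.6997220789204, 'fy': 474.6997220789204, 'cx': 320.7859987727065, 'cy': 240.9182713409256, 'xyz': array([0.25927844, 0.01160494, 1.3410354 ]), 'attitude': array([ 0.72043403,  0.07798547, -0.0715001 , -0.68540558])}
```

View pics/side0.png

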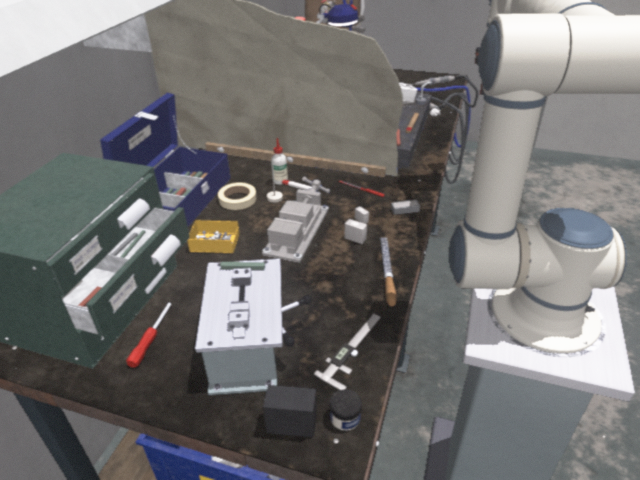

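View pics/top0.png

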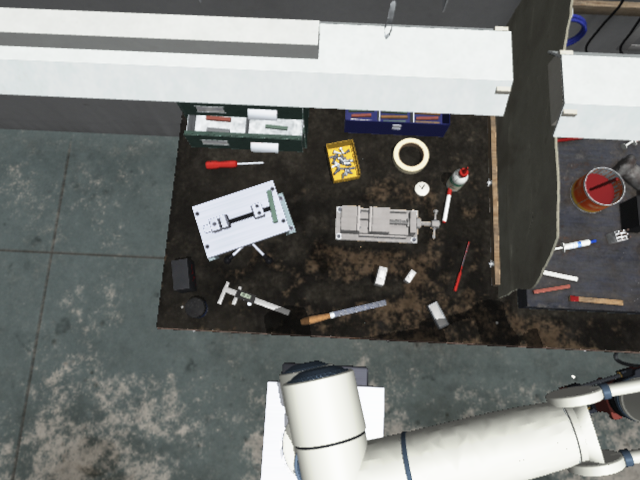

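The side view shows the stand at about (240,320), block candidates at (355,230) and (362,213), and a grey piece at (405,207). In the top view the stand is at (245,220) and the candidates are at (381,276), (411,276) and (438,315). I'll zoom in and measure these.

```bash
cat > h.py <<'E'
import numpy as np, cv2
from scipy.spatial.transform import Rotation as R
from cell import *
def rot(q): return R.from_quat([q[1],q[2],q[3],q[0]])
def cloud(n,d):
    c=camera_params(n); v,u=np.mgrid[0:480,0:640]
    P=np.stack([(u-c['cx'])/c['fx']*d,-(v-c['cy'])/c['fy']*d,-d],-1)
    W=rot(c['attitude']).apply(P.reshape(-1,3)).reshape(480,640,3)+c['xyz']
    W[d<=0]=np.nan
    return W
def proj(n,X):
    c=camera_params(n); p=rot(c['attitude']).inv().apply(np.atleast_2d(X)-c['xyz'])
    return np.stack([c['cx']+c['fx']*p[:,0]/-p[:,2], c['cy']-c['fy']*p[:,1]/-p[:,2]],-1)
def crop(n,p,u0,v0,u1,v1,s,out):
    cv2.imwrite('pics/'+out,cv2.resize(p[v0:v1,u0:u1],None,fx=s,fy=s,interpolation=cv2.INTER_CUBIC))
def st():
    o=observe(); print('t',round(o['clock'],2),'tcp',o['eef_pos'].round(4),'F',o['ft_force'].round(1),'M',o['moment'].round(2),'op',round(o['opening'],3),'\nR',rot(o['tcp_rot']).as_matrix().round(3).tolist(),'q',o['joint_positions'].round(3))
E
python3 - <<'E'
from h import *
for n in ['side','top']:
    d=np.load(f'pics/{n}0.npy'); p=cv2.imread(f'pics/{n}0.png'); W=cloud(n,d)
    if n=='top':
        crop(n,p,170,160,330,280,5,'t_stand.png'); crop(n,p,340,250,460,340,6,'t_blk.png')
        for px in [(381,276),(411,276),(438,315),(381,300),(245,220),(181,275)]: print(px,W[px[1],px[0]].round(4))
    else:
        crop(n,p,180,240,320,400,4,'s_stand.png'); crop(n,p,330,190,430,250,8,'s_blk.png')
        for px in [(355,226),(362,212),(405,207),(355,260),(260,300)]: print(px,W[px[1],px[0]].round(4))
E
```

```text
(355, 226) [ 0.4479 -0.1321  0.0399]
(362, 212) [ 0.4485 -0.2075  0.032 ]
(405, 207) [ 0.3486 -0.2859  0.0159]
(355, 260) [ 0.4262 -0.0537 -0.0023]
(260, 300) [0.5374 0.2449 0.1119]
(381, 276) [ 0.4468 -0.1392  0.0481]
(411, 276) [ 0.4531 -0.2239  0.0335]
(438, 315) [ 0.3506 -0.3016  0.02  ]
(381, 300) [ 0.3855 -0.1461  0.0031]
(245, 220) [0.5698 0.2346 0.1142]
(181, 275) [0.4187 0.4004 0.077 ]
```

View pics/t_stand.png

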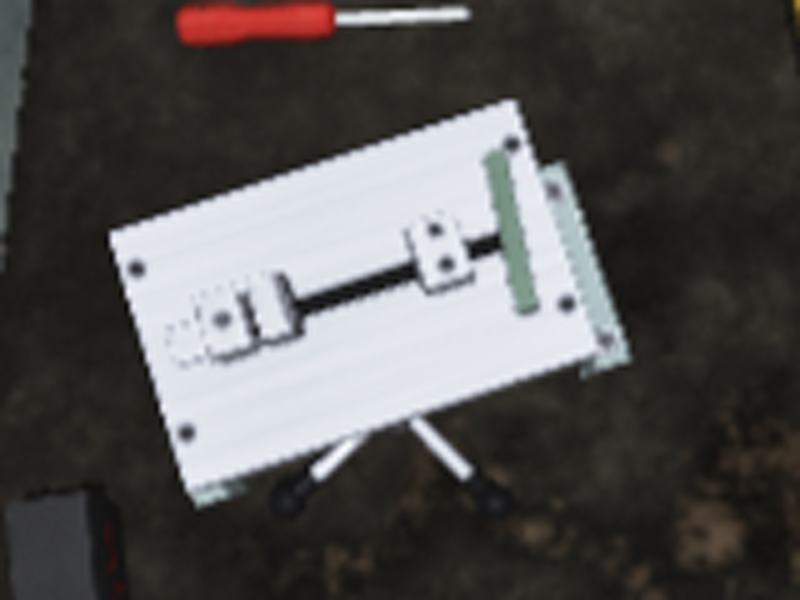

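View pics/t_blk.png

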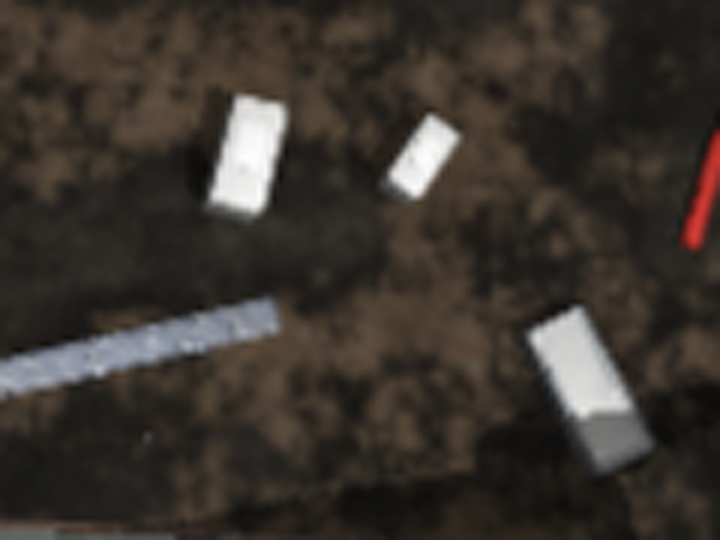

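View pics/s_stand.png

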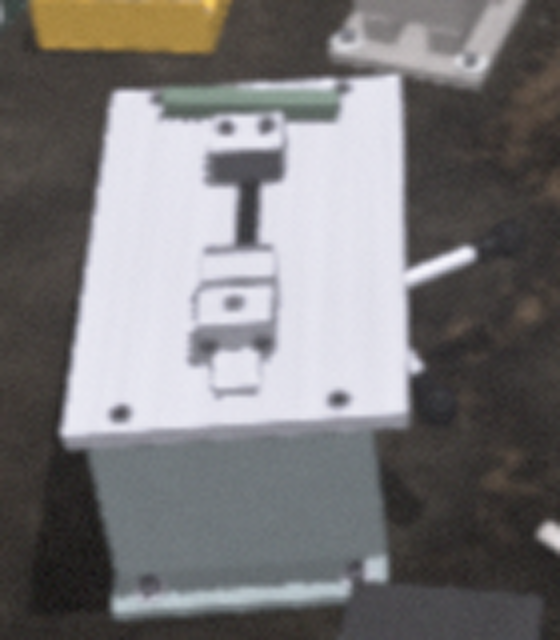

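View pics/s_blk.png

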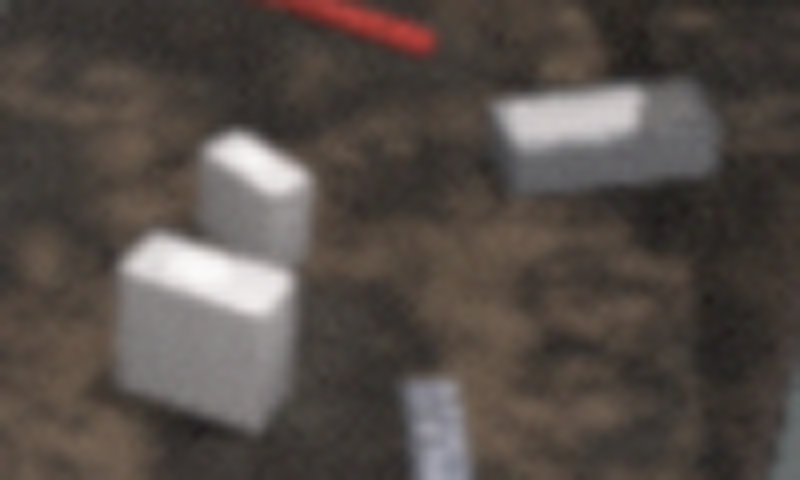

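The larger upright block is the target: top camera (381,276), side camera (355,230). The other two are decoys. The stand is yawed about 20°, and the knob balls show at the front. Next I'll fit all the poses.

```bash
python3 - <<'E'
from h import *
def rect(pts):
    r=cv2.minAreaRect((pts[:,:2]*1000).astype(np.float32)); return r
for n in ['side','top']:
    d=np.load(f'pics/{n}0.npy'); p=cv2.imread(f'pics/{n}0.png'); W=cloud(n,d); hsv=cv2.cvtColor(p,cv2.COLOR_BGR2HSV)
    X,Y,Z=W[...,0],W[...,1],W[...,2]
    # plate
    m=(Z>.104)&(Z<.15)&(X>.4)&(X<.75)&(Y>.05)&(Y<.42)
    print(n,'plate',m.sum(),rect(W[m]), 'z med',np.median(Z[m]))
    # bench
    b=(abs(Z)<.02)&(X>.38)&(X<.5)&(Y>-.1)&(Y<0); print('bench z',np.median(Z[b]))
    # block top
    m=(Z>.036)&(Z<.06)&(X>.40)&(X<.5)&(Y>-.18)&(Y<-.09)
    print('block top',m.sum(),rect(W[m]),np.median(Z[m]))
    m=(Z>.015)&(Z<.06)&(X>.40)&(X<.5)&(Y>-.18)&(Y<-.09)
    print('block all',m.sum(),rect(W[m]))
    # jaw/stop tops
    m=(Z>.124)&(Z<.15)&(X>.4)&(X<.75)&(Y>.05)&(Y<.42)
    k,l,s,c=cv2.connectedComponentsWithStats(m.astype(np.uint8))
    for i in range(1,k):
        if s[i,4]>15: print('bump',s[i],rect(W[l==i]),np.median(Z[l==i]))
E
```

```text
side plate 6899 ((572.3080444335938, 252.12863159179688), (149.92129516601562, 234.20895385742188), 22.100311279296875) z med 0.11136278393976473
bench z -0.0017161130002395497
block top 165 ((446.4363708496094, -135.7892303466797), (29.437824249267578, 50.31980514526367), 78.18405151367188) 0.0434560001459624
block all 312 ((446.6251525878906, -134.92971801757812), (29.38070297241211, 51.57122039794922), 76.0445327758789)
bump [233 268  19  14 232] ((591.3258056640625, 205.61474609375), (36.395355224609375, 31.802318572998047), 19.773052215576172) 0.13243716009825873
bump [229 301  21  26 459] ((551.9359741210938, 302.508056640625), (34.08021545410156, 53.86826705932617), 21.851463317871094) 0.13447861169070197
top plate 4675 ((576.6065673828125, 249.53062438964844), (152.1032257080078, 230.1741943359375), 21.901987075805664) z med 0.11338386485711371
bench z 0.0010414144653216884
block top 166 ((450.3739013671875, -138.25225830078125), (24.02219009399414, 50.66345977783203), 76.07444763183594) 0.0472243030638847
block all 184 ((450.384033203125, -138.51318359375), (24.121543884277344, 50.810550689697266), 76.81051635742188)
bump [267 189  10  33  90] ((611.7018432617188, 165.9158172607422), (88.41268920898438, 11.907617568969727), 15.836758613586426) 0.12565047241715077
bump [251 202  13  16 146] ((596.269775390625, 202.3291778564453), (37.94751739501953, 27.584325790405273), 22.285295486450195) 0.13494609065771734
bump [209 214  21  18 249] ((555.127685546875, 299.8544006347656), (34.70648956298828, 50.38355255126953), 21.45096206665039) 0.13614874360030194
```

```bash
python3 - <<'E'
from h import *
def ray(n,u,v,z):
    c=camera_params(n); r=rot(c['attitude']).apply([(u-c['cx'])/c['fx'],-(v-c['cy'])/c['fy'],-1]); return c['xyz']+r*(z-c['xyz'][2])/r[2]
th=np.radians(22); ex=np.array([np.cos(th),np.sin(th)]); ey=np.array([-ex[1],ex[0]])
for n,cen,bs in [('top',[.5766,.2495],[(228,259),(268,259.6)]),('side',[.5723,.2510],[(289,339),(305,299)])]:
    ax=np.array(cen)-.053*ex
    for b in bs:
        w=ray(n,*b,.066)[:2]; d=w-ax; f=np.array([d@ex,d@ey]); print(n,w.round(4),'stand',f.round(4),'r',np.hypot(*f).round(4),'phi',np.degrees(np.arctan2(-f[1],-f[0])).round(1))
st()
# move plan
o=observe(); M=rot(o['tcp_rot']).as_matrix(); print((M.T@(np.array([.4485,-.137,.1])-o['eef_pos'])).round(4))
E
```

```text
top [0.4702 0.2805] stand [-0.034   0.0686] r 0.0766 phi -63.6
top [0.4739 0.1714] stand [-0.0714 -0.0339] r 0.0791 phi 25.4
side [0.4672 0.2822] stand [-0.0327  0.0683] r 0.0758 phi -64.4
side [0.4732 0.1734] stand [-0.0679 -0.0348] r 0.0763 phi 27.1
t 0.1 tcp [ 0.1863 -0.57    0.1818] F [-0.2  0.9 -0. ] M [ 0.01 -0.   -0.07] op 1.001 
R [[-0.0, 0.951, 0.311], [0.002, 0.311, -0.951], [-1.0, 0.0, -0.002]] q [-1.312  0.092  1.232  0.     1.82  -0.057]
[ 0.0824  0.3837 -0.33  ]
```

```bash
python3 -m pendant '[[[0,0.0348,-0.03,0],[0,0.0348,-0.03,0],[0,0.0348,-0.03,0],[0,0.0348,-0.03,0],[0,0.0348,-0.03,0],[0,0.0348,-0.03,0],[0,0.0348,-0.03,0],[0,0.0348,-0.03,0],[0,0.0348,-0.03,0],[0,0.0348,-0.03,0],[0,0.0348,-0.03,0]]]' 0.6 && python3 -m pendant '[[[0,0,0,0.134],[0,0,0,0.134],[0,0,0,0.134],[0,0,0,0.134],[0,0,0,0],[0,0,0,0]]]'; python3 - <<'E'
from h import *
st()
p,d=camera('side'); cv2.imwrite('pics/s1.png',p); np.save('pics/s1.npy',d); crop('side',p,280,100,440,260,4,'s1c.png')
q,d=camera('top'); np.save('pics/t1.npy',d); crop('top',q,300,180,500,330,4,'t1c.png')
o=observe();print(proj('side',o['eef_pos']),proj('top',o['eef_pos']))
E
```

```text
clock: 1.2
eef_pos: [0.4482, -0.1359, 0.1826]
tcp_rot: [0.572, 0.415, 0.572, -0.415]
ft_force: [1.0, -0.0, 0.6]
opening: 0.601
clock: 1.8
eef_pos: [0.4476, -0.1377, 0.1825]
tcp_rot: [-0.436, -0.557, -0.436, 0.557]
ft_force: [-0.6, -0.1, 0.4]
opening: 0.603
t 1.8 tcp [ 0.4476 -0.1377  0.1825] F [-0.6 -0.1  0.4] M [0.01 0.03 0.02] op 0.603 
R [[-0.001, 0.971, -0.239], [0.0, -0.239, -0.971], [-1.0, -0.001, -0.0]] q [-0.371 -0.263  1.566  0.     1.84   1.441]
[[357.39960828 175.15564949]] [[386.99657723 268.10203103]]
```

View pics/s1c.png

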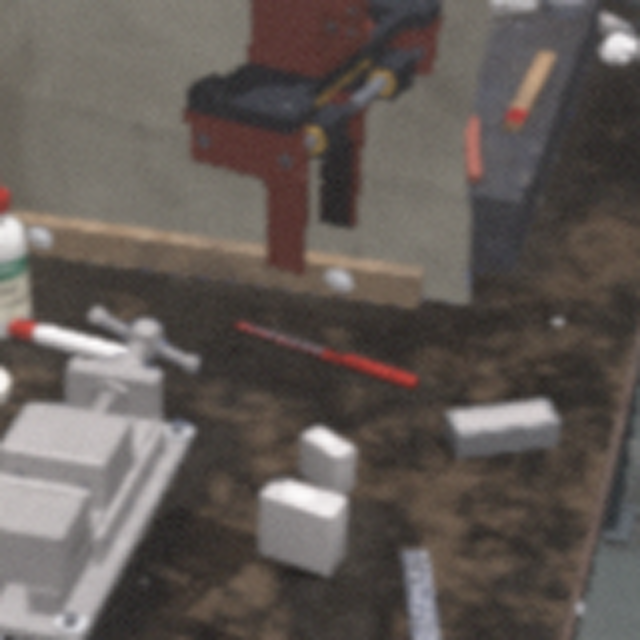

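View pics/t1c.png

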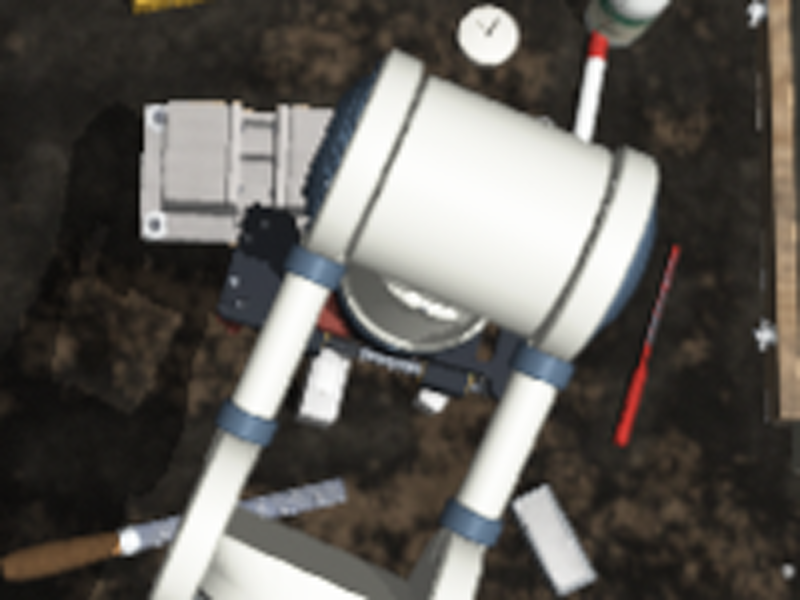

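```bash
python3 - <<'E'
from h import *
st()
W=cloud('side',np.load('pics/s1.npy')); p=cv2.imread('pics/s1.png')
for px in [(351,165),(351,160),(351,150),(364,153),(364,145),(355,230)]: print(px,W[px[1],px[0]].round(4))
o=observe();M=rot(o['tcp_rot']).as_matrix()
for s in (-1,1): print(s,proj('side',o['eef_pos']+M[:,2]*s*.033),proj('side',o['eef_pos']+M[:,2]*s*.027-M[:,0]*.03))
for z in (.2,.3,.35): print(z, proj('top',[.4476,-.1377,z]))
# lowest points of gripper
m=(W[...,2]>.15)&(W[...,0]>.35)&(W[...,0]<.55)&(W[...,1]>-.25)&(W[...,1]<-.03)
P=W[m]; lo=P[P[:,2]<np.nanmin(P[:,2])+.03]; print(m.sum(), lo[:, :].min(0), lo.max(0), lo.mean(0))
E
```

```text
t 1.9 tcp [ 0.4476 -0.1378  0.1827] F [ 0.4 -0.2 -0.2] M [ 0.03  0.03 -0.03] op 0.599 
R [[-0.0, 0.971, -0.24], [0.0, -0.24, -0.971], [-1.0, -0.0, -0.0]] q [-0.371 -0.263  1.565  0.     1.84   1.442]
(351, 165) [ 0.455  -0.104   0.2267]
(351, 160) [ 0.4548 -0.1019  0.2405]
(351, 150) [ 0.455  -0.1006  0.2657]
(364, 153) [ 0.4397 -0.1621  0.229 ]
(364, 145) [ 0.4407 -0.1632  0.2487]
(355, 230) [ 0.4454 -0.1231  0.0344]
-1 [[350.52385423 181.56629527]] [[352.1040719  168.93787528]]
1 [[364.02757634 168.97602829]] [[363.31210387 158.82308134]]
0.2 [[387.90156175 267.01355066]]
0.3 [[393.94548614 259.96636243]]
0.35 [[397.40784687 255.92926563]]
7412 [ 0.42736892 -0.17059295  0.22056655] [ 0.46571572 -0.09611192  0.25039527] [ 0.44598298 -0.13320324  0.23594795]
```

```bash
python3 - <<'E'
from h import *
W=cloud('side',np.load('pics/s1.npy')); p=cv2.imread('pics/s1.png')
crop('side',p,320,110,400,200,8,'s1d.png')
for u in (332,345,351,358,364,368): print(u,[(v,W[v,u].round(3).tolist()) for v in range(120,192,6)])
E
```

```text
332 [(120, [0.491, -0.075, 0.343]), (126, [0.484, -0.054, 0.34]), (132, [0.485, -0.056, 0.325]), (138, [0.487, -0.064, 0.308]), (144, [0.608, -0.469, 0.077]), (150, [0.608, -0.466, 0.058]), (156, [0.608, -0.469, 0.036]), (162, [0.603, -0.451, 0.025]), (168, [0.603, -0.449, 0.006]), (174, [0.596, -0.428, -0.003]), (180, [0.585, -0.391, -0.0]), (186, [0.577, -0.364, -0.004])]
345 [(120, [0.464, -0.08, 0.344]), (126, [0.457, -0.054, 0.343]), (132, [0.455, -0.048, 0.333]), (138, [0.457, -0.056, 0.315]), (144, [0.457, -0.057, 0.302]), (150, [0.565, -0.46, 0.067]), (156, [0.567, -0.469, 0.042]), (162, [0.565, -0.463, 0.025]), (168, [0.562, -0.45, 0.011]), (174, [0.559, -0.441, -0.004]), (180, [0.549, -0.406, -0.003]), (186, [0.541, -0.377, -0.005])]
351 [(120, [0.455, -0.094, 0.338]), (126, [0.445, -0.056, 0.344]), (132, [0.442, -0.045, 0.336]), (138, [0.443, -0.051, 0.32]), (144, [0.443, -0.051, 0.307]), (150, [0.455, -0.101, 0.266]), (156, [0.456, -0.105, 0.249]), (162, [0.455, -0.102, 0.235]), (168, [0.542, -0.446, 0.017]), (174, [0.541, -0.444, -0.002]), (180, [0.532, -0.411, -0.003]),
[... 453 characters left out ...]
.102, 0.325]), (132, [0.425, -0.089, 0.318]), (138, [0.442, -0.164, 0.266]), (144, [0.441, -0.163, 0.251]), (150, [0.44, -0.162, 0.237]), (156, [0.44, -0.163, 0.221]), (162, [0.509, -0.476, 0.027]), (168, [0.502, -0.448, 0.022]), (174, [0.504, -0.459, -0.005]), (180, [0.494, -0.421, -0.003]), (186, [0.486, -0.386, -0.001])]
368 [(120, [0.435, -0.167, 0.309]), (126, [0.424, -0.118, 0.318]), (132, [0.433, -0.164, 0.281]), (138, [0.431, -0.157, 0.27]), (144, [0.43, -0.157, 0.256]), (150, [0.431, -0.164, 0.237]), (156, [0.43, -0.161, 0.223]), (162, [0.494, -0.464, 0.035]), (168, [0.491, -0.453, 0.021]), (174, [0.491, -0.46, -0.004]), (180, [0.483, -0.425, -0.003]), (186, [0.475, -0.39, -0.002])]
```

View pics/s1d.png

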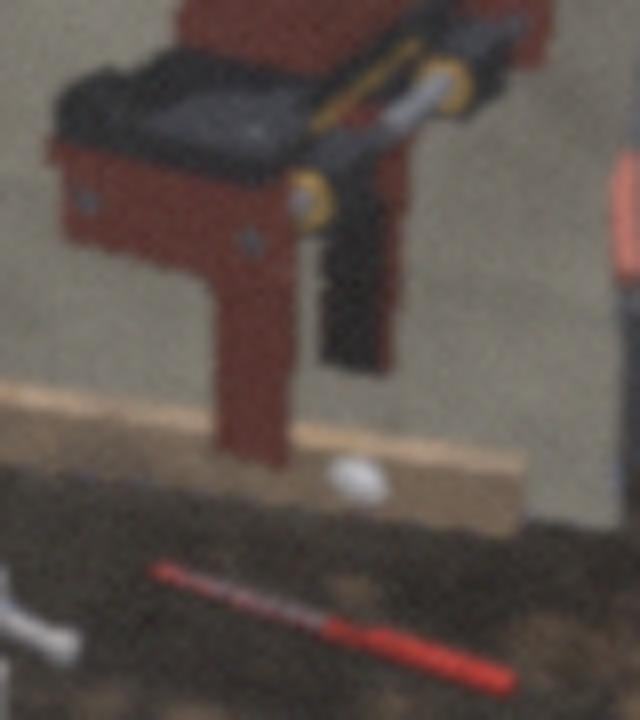

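The fingertips show at true z ≈ 0.220 in the side picture (near finger bottom at px 351,167), but the reported TCP z is 0.183. Finger length and x, y all fit, so the reported height seems to read about 38 mm low. I'll go down to a safe height and check again there.

```bash
python3 -m pendant '[[[0.04,0,-0.002,0],[0.04,0,0,0],[0.04,0,0,0],[0.03,0,0,0],[0,0,0,0],[0,0,0,0]]]' 0.6; python3 - <<'E'
from h import *
st()
p,d=camera('side'); cv2.imwrite('pics/s2.png',p); np.save('pics/s2.npy',d); crop('side',p,300,140,420,250,6,'s2c.png')
W=cloud('side',d); m=(W[...,2]>.05)&(W[...,0]>.40)&(W[...,0]<.5)&(W[...,1]>-.2)&(W[...,1]<-.08)
P=W[m]; print(np.percentile(P[:,2],[0,.5,1,2]))
E
```

```text
clock: 2.5
eef_pos: [0.4482, -0.1359, 0.0334]
tcp_rot: [-0.435, -0.557, -0.435, 0.557]
ft_force: [0.1, -0.3, 0.3]
opening: 0.599
t 2.5 tcp [ 0.4482 -0.1359  0.0334] F [ 0.1 -0.3  0.3] M [ 0.01 -0.01 -0.  ] op 0.599 
R [[-0.0, 0.97, -0.242], [0.0, -0.242, -0.97], [-1.0, -0.0, -0.0]] q [-0.367 -0.248  1.817 -0.     1.573  1.448]
[0.06997834 0.07616492 0.07968708 0.08711335]
```

View pics/s2c.png

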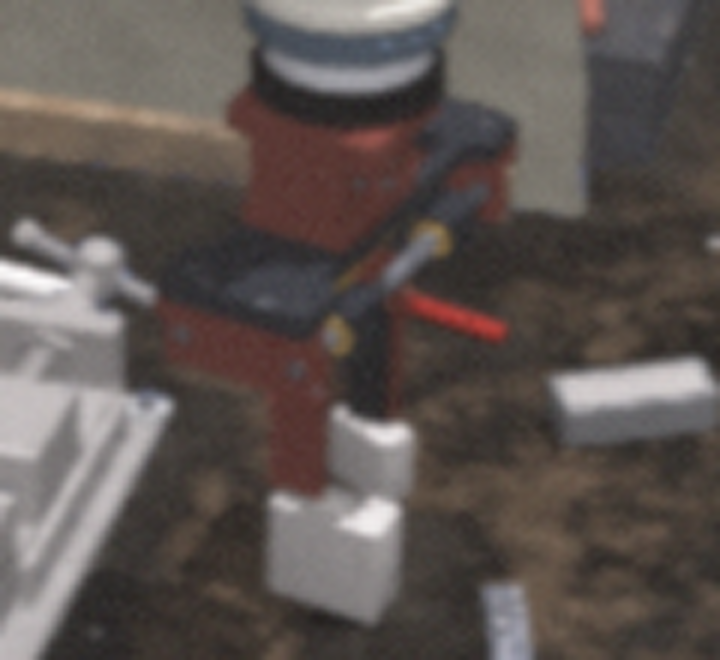

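The tips are still about 37 mm above the reported z. In the crop the near finger ends at (300,492), just above and beside the block. I'll carry on down gently and watch the force.

```bash
python3 -m pendant '[[[0.01,0,0,0],[0.01,0,0,0],[0.01,0,0,0],[0,0,0,0]]]' && python3 -m pendant '[[[0.01,0,0,0],[0.01,0,0,0],[0.005,0,0,0],[0,0,0,0],[0,0,0,0]]]'; python3 - <<'E'
from h import *
st()
p,d=camera('side'); cv2.imwrite('pics/s3.png',p); np.save('pics/s3.npy',d); crop('side',p,300,140,420,250,6,'s3c.png')
E
```

```text
clock: 2.95
eef_pos: [0.4471, -0.1354, 0.0009]
tcp_rot: [-0.434, -0.557, -0.436, 0.558]
ft_force: [0.4, 0.1, -0.3]
opening: 0.601
clock: 3.45
eef_pos: [0.4482, -0.1358, -0.0222]
tcp_rot: [-0.435, -0.557, -0.435, 0.557]
ft_force: [0.6, -0.2, 0.1]
opening: 0.603
t 3.45 tcp [ 0.4482 -0.1358 -0.0222] F [ 0.6 -0.2  0.1] M [ 0.03 -0.01 -0.02] op 0.603 
R [[-0.0, 0.97, -0.243], [0.0, -0.243, -0.97], [-1.0, -0.0, -0.0]] q [-0.367 -0.212  1.887 -0.     1.467  1.449]
```

View pics/s3c.png

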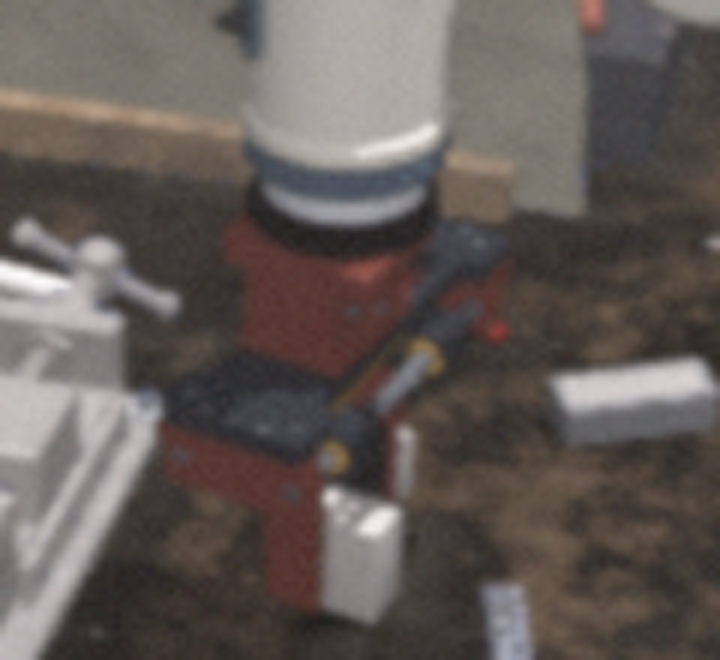

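The finger lies alongside the block and centred along its length, with no force reading. Closing now.

```bash
python3 -m pendant '[[[0,0,0,0],[0,0,0,0],[0,0,0,0],[0,0,0,0],[0,0,0,0],[0,0,0,0]]]' 0 && python3 -m pendant '[[[-0.02,0,0,0],[-0.04,0,0,0],[-0.04,0,0,0],[-0.05,0,0,0],[-0.05,0,0,0],[0,0,0,0],[0,0,0,0]]]'; python3 - <<'E'
from h import *
st()
p,d=camera('side'); cv2.imwrite('pics/s4.png',p); np.save('pics/s4.npy',d); crop('side',p,300,80,440,220,5,'s4c.png')
o=observe(); M=rot(o['tcp_rot']).as_matrix()
E
```

```text
clock: 4.1
eef_pos: [0.4482, -0.1363, -0.0219]
tcp_rot: [-0.435, -0.557, -0.435, 0.558]
ft_force: [-1.7, -1.9, 2.3]
opening: 0.268
clock: 4.8
eef_pos: [0.4486, -0.1357, 0.1779]
tcp_rot: [0.435, 0.558, 0.435, -0.557]
ft_force: [0.2, -0.1, -5.6]
opening: 0.269
t 4.8 tcp [ 0.4486 -0.1357  0.1779] F [ 0.2 -0.1 -5.6] M [0.08 0.03 0.  ] op 0.269 
R [[0.001, 0.97, -0.243], [0.0, -0.243, -0.97], [-1.0, 0.001, -0.0]] q [-3.670e-01 -2.650e-01  1.575e+00  1.000e-03  1.830e+00  1.449e+00]
```

View pics/s4c.png

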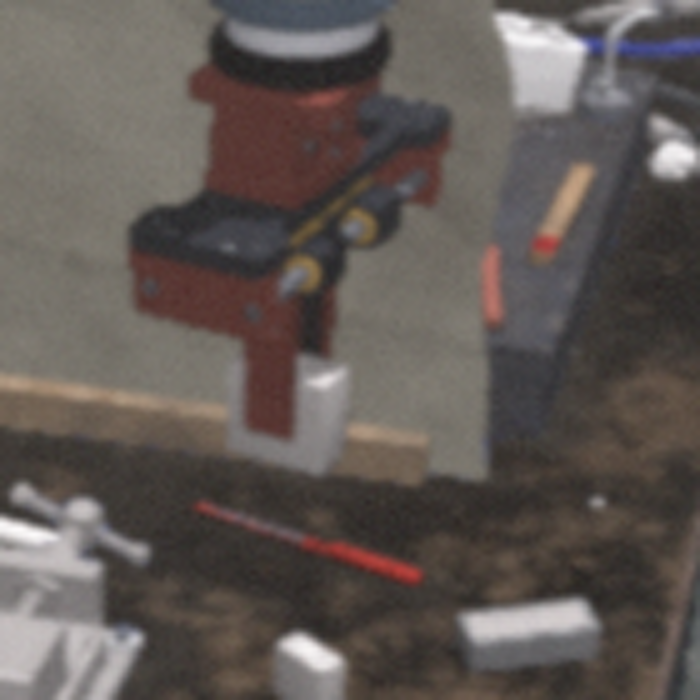

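The block is held: opening is 0.269, which is 23.7 mm, and the wrist carries 5.6 N. Next I'll carry it over the stand, turn it by 126° and look.

```bash
python3 -m pendant '[[[-0.003,0.0033,-0.0448,0],[-0.003,0.0033,-0.0448,0],[-0.003,0.0033,-0.0448,0],[-0.003,0.0033,-0.0448,0],[-0.003,0.0033,-0.0448,0],[-0.003,0.0033,-0.0448,0],[-0.003,0.0033,-0.0448,0],[-0.003,0.0033,-0.0448,0],[-0.003,0.0033,-0.0448,0],[0,0,0,0]]]' && python3 -m pendant '[[[0,0,0,-0.14],[0,0,0,-0.14],[0,0,0,-0.14],[0,0,0,-0.14],[0,0,0,-0.14],[0,0,0,-0.14],[0,0,0,-0.14],[0,0,0,-0.14]]]' && python3 -m pendant '[[[0,0,0,-0.14],[0,0,0,-0.14],[0,0,0,-0.14],[0,0,0,-0.14],[0,0,0,-0.14],[0,0,0,-0.14],[0,0,0,-0.14],[0,0,0,0],[0,0,0,0]]]'; python3 - <<'E'
from h import *
st()
p,d=camera('side'); cv2.imwrite('pics/s5.png',p); np.save('pics/s5.npy',d); crop('side',p,180,180,320,350,4,'s5c.png')
p,d=camera('top'); cv2.imwrite('pics/t5.png',p); np.save('pics/t5.npy',d); crop('top',p,170,140,330,280,4,'t5c.png')
E
```

```text
clock: 5.85
eef_pos: [0.5739, 0.253, 0.1983]
tcp_rot: [-0.435, -0.554, -0.438, 0.559]
ft_force: [-0.5, -0.7, -4.9]
opening: 0.274
clock: 6.65
eef_pos: [0.5739, 0.2472, 0.2011]
tcp_rot: [0.67, 0.22, 0.673, -0.223]
ft_force: [0.1, 0.9, -4.9]
opening: 0.27
clock: 7.55
eef_pos: [0.5743, 0.2475, 0.2025]
tcp_rot: [0.693, -0.133, 0.696, 0.133]
ft_force: [-1.1, -0.6, -4.6]
opening: 0.272
t 7.55 tcp [0.5743 0.2475 0.2025] F [-1.1 -0.6 -4.6] M [-0.03 -0.15 -0.07] op 0.272 
R [[-0.004, -0.37, 0.929], [-0.001, 0.929, 0.37], [-1.0, 0.0, -0.004]] q [ 0.352  0.17   1.11   0.     1.865 -0.026]
```

View pics/s5c.png

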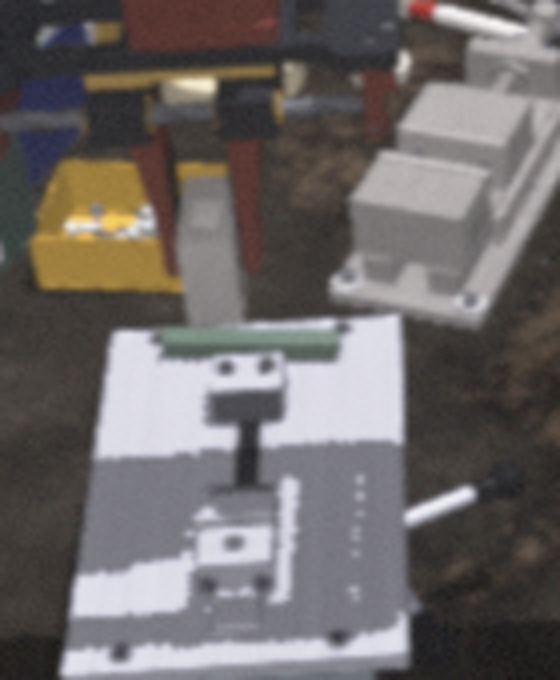

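View pics/t5c.png

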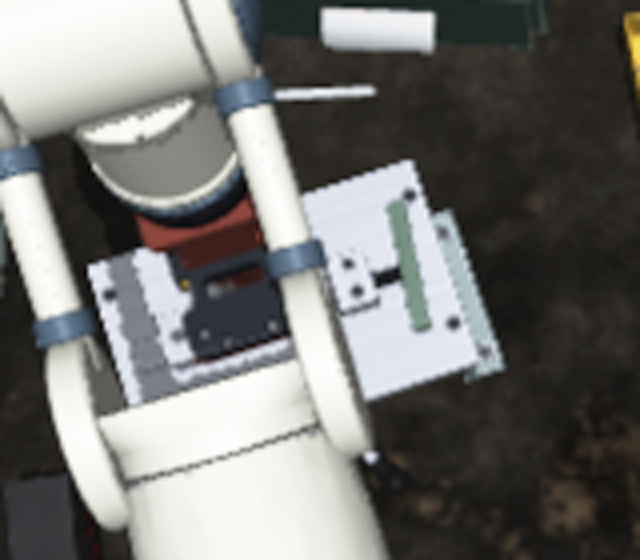

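```bash
python3 - <<'E'
from h import *
W=cloud('side',np.load('pics/s5.npy'))
th=np.radians(22); ex=np.array([np.cos(th),np.sin(th)]); ey=np.array([-ex[1],ex[0]])
def sf(P,c): d=P[:,:2]-c; return np.c_[d@ex,d@ey,P[:,2]]
o=observe()
# held block +y face pixels crop u 190-240/4+180, v 240..310/4+180
for (u0,u1,v0,v1) in [(229,239,236,256)]:
    P=sf(W[v0:v1,u0:u1].reshape(-1,3),o['eef_pos'][:2]); print('face rel tcp (stand axes):',np.nanmedian(P,0).round(4))
# lowest rows
print('rows',[(v,W[v,234].round(3).tolist()) for v in range(248,266,2)])
print('cols@245',[(u,(sf(W[245:246,u],o['eef_pos'][:2])[0]).round(4).tolist()) for u in range(216,250,2)])
# plate frame in side cam from initial image; top surface edges
W0=cloud('side',np.load('pics/side0.npy')); c=np.array([.5745,.2508])
m=(abs(W0[...,2]-.1115)<.004)&(W0[...,0]>.4)&(W0[...,0]<.75)&(W0[...,1]>.05)&(W0[...,1]<.42)
P=sf(W0[m],c); print('plate x',np.percentile(P[:,0],[.3,99.7]).round(4),'y',np.percentile(P[:,1],[.3,99.7]).round(4))
Q=sf(W0.reshape(-1,3),c); 
s=(Q[:,2]>.129)&(Q[:,2]<.15)&(abs(Q[:,0])<.03)
a=Q[s&(Q[:,1]<0)&(Q[:,1]>-.08)]; b=Q[s&(Q[:,1]>0)&(Q[:,1]<.12)]
for n,k in (('stop',a),('jaw',b)): print(n,'x',np.percentile(k[:,0],[2,98]).round(4),'y',np.percentile(k[:,1],[1,5,50,95,99]).round(4),len(k))
W1=cloud('top',np.load('pics/top0.npy'));Q=sf(W1.reshape(-1,3),c)
m=(abs(Q[:,2]-.1135)<.004)&(abs(Q[:,0])<.1)&(abs(Q[:,1])<.14);P=Q[m]; print('top: plate x',np.percentile(P[:,0],[.3,99.7]).round(4),'y',np.percentile(P[:,1],[.3,99.7]).round(4))
s=(Q[:,2]>.131)&(Q[:,2]<.15)&(abs(Q[:,0])<.03)
a=Q[s&(Q[:,1]<0)&(Q[:,1]>-.08)]; b=Q[s&(Q[:,1]>0)&(Q[:,1]<.12)]
for n,k in (('stop',a),('jaw',b)): print(n,'x',np.percentile(k[:,0],[2,98]).round(4),'y',np.percentile(k[:,1],[1,5,50,95,99]).round(4),len(k))
E
```

```text
face rel tcp (stand axes): [-0.0033  0.0261  0.2589]
rows [(248, [0.56, 0.273, 0.255]), (250, [0.562, 0.271, 0.249]), (252, [0.561, 0.273, 0.246]), (254, [0.563, 0.271, 0.239]), (256, [0.562, 0.273, 0.237]), (258, [0.564, 0.272, 0.231]), (260, [0.564, 0.273, 0.227]), (262, [0.627, 0.168, 0.122]), (264, [0.625, 0.173, 0.121])]
cols@245 [(216, [0.0853, -0.2821, 0.0225]), (218, [0.0805, -0.2822, 0.0221]), (220, [0.0757, -0.2823, 0.0216]), (222, [0.0176, 0.0161, 0.2528]), (224, [0.0147, 0.013, 0.2502]), (226, [0.0088, 0.0278, 0.2615]), (228, [0.0059, 0.0251, 0.2591]), (230, [0.002, 0.0284, 0.2614]), (232, [-0.0012, 0.0279, 0.2607]), (234, [-0.0043, 0.0259, 0.259]), (236, [-0.0081, 0.0287, 0.2609]), (238, [-0.0107, 0.0235, 0.2566]), (240, [-0.0126, 0.0124, 0.2477]), (242, [-0.0162, 0.0142, 0.2488]), (244, [-0.0192, 0.0107, 0.2459]), (246, [0.0154, -0.3067, -0.002]), (248, [0.0105, -0.3073, -0.0028])]
plate x [-0.076   0.0729] y [-0.112   0.1173]
stop x [-0.0184  0.0156] y [-0.0631 -0.0614 -0.0472 -0.0355 -0.0333] 191
jaw x [-0.0182  0.0149] y [0.0314 0.034  0.06   0.0795 0.0804] 398
top: plate x [-0.0737  0.0757] y [-0.1165  0.1118]
stop x [-0.0164  0.0178] y [-0.0666 -0.0652 -0.0528 -0.0407 -0.0393] 133
jaw x [-0.0162  0.0163] y [0.0278 0.0298 0.0537 0.0729 0.0749] 220
```

In the side camera's frame, the held block would have about 8 mm of margin to the jaw and 7.5 mm to the stop, and it is centred in x. Lowering now.

```bash
python3 -m pendant '[[[0.03,0,0,0],[0.03,0,0,0],[0.03,0,0,0],[0.015,0,0,0],[0,0,0,0]]]' && python3 -m pendant '[[[0.003,0,0,0],[0.001,0,0,0],[0,0,0,0]]]'; python3 - <<'E'
from h import *
st()
p,d=camera('side'); cv2.imwrite('pics/s6.png',p); np.save('pics/s6.npy',d); crop('side',p,180,210,320,350,4,'s6c.png')
E
```

```text
clock: 8.15
eef_pos: [0.5734, 0.2474, 0.0964]
tcp_rot: [0.692, -0.134, 0.696, 0.134]
ft_force: [-0.2, 0.8, -4.0]
opening: 0.275
clock: 8.45
eef_pos: [0.5758, 0.2484, 0.0976]
tcp_rot: [0.695, -0.134, 0.693, 0.135]
ft_force: [0.3, 0.6, -4.2]
opening: 0.272
t 8.45 tcp [0.5758 0.2484 0.0976] F [ 0.3  0.6 -4.2] M [-0.08 -0.11  0.02] op 0.272 
R [[0.003, -0.373, 0.928], [0.001, 0.928, 0.373], [-1.0, -0.0, 0.003]] q [ 0.353  0.161  1.306  0.     1.672 -0.03 ]
```

View pics/s6c.png

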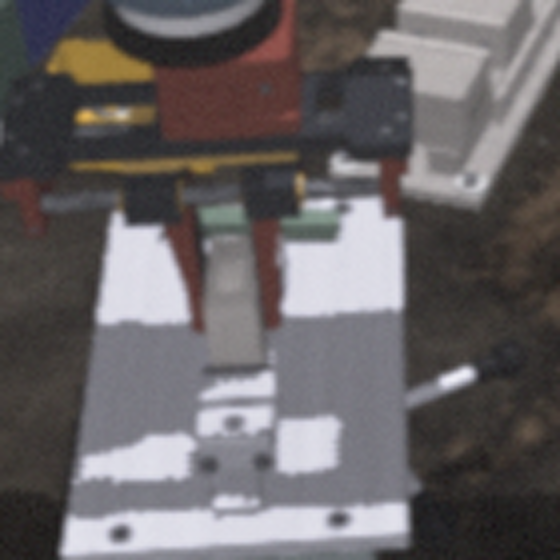

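```bash
python3 -m pendant '[[[0.002,0,0,0],[0,0,0,0]]]' && python3 -m pendant '[[[0.002,0,0,0],[0,0,0,0]]]';python3 -m pendant '[[[0,0,0,0],[0,0,0,0]]]'; python3 - <<'E'
from h import *
st()
W=cloud('side',np.load('pics/s6.npy')); print([(v,W[v,239].round(3).tolist()) for v in range(284,312,2)])
E
```

```text
clock: 8.7
eef_pos: [0.575, 0.2481, 0.094]
tcp_rot: [0.694, -0.135, 0.694, 0.135]
ft_force: [-0.1, -0.4, -5.2]
opening: 0.27
clock: 8.9
eef_pos: [0.5749, 0.248, 0.0914]
tcp_rot: [0.694, -0.135, 0.694, 0.134]
ft_force: [-0.4, -0.1, -4.8]
opening: 0.276
clock: 9.1
eef_pos: [0.575, 0.2481, 0.0918]
tcp_rot: [0.694, -0.135, 0.694, 0.135]
ft_force: [0.7, 0.0, -3.9]
opening: 0.268
t 9.1 tcp [0.575  0.2481 0.0918] F [ 0.7  0.  -3.9] M [-0.04 -0.19  0.02] op 0.268 
R [[-0.0, -0.374, 0.928], [-0.0, 0.928, 0.374], [-1.0, 0.0, -0.0]] q [ 0.353  0.162  1.314  0.     1.665 -0.03 ]
[(284, [0.565, 0.266, 0.164]), (286, [0.563, 0.271, 0.165]), (288, [0.563, 0.272, 0.16]), (290, [0.563, 0.273, 0.157]), (292, [0.563, 0.274, 0.152]), (294, [nan, nan, nan]), (296, [0.564, 0.273, 0.141]), (298, [0.565, 0.273, 0.136]), (300, [0.566, 0.274, 0.131]), (302, [0.562, 0.28, 0.133]), (304, [0.559, 0.287, 0.136]), (306, [0.557, 0.291, 0.135]), (308, [0.555, 0.296, 0.135]), (310, [0.555, 0.297, 0.131])]
```

Still carrying the full weight. I'll keep going in 1 mm steps until it touches.

```bash
for i in 1; do python3 -m pendant '[[[0.001,0,0,0],[0,0,0,0]]]'; done; python3 -m pendant '[[[0.001,0,0,0],[0,0,0,0]]]';python3 -m pendant '[[[0.001,0,0,0],[0,0,0,0]]]'
```

```text
clock: 9.3
eef_pos: [0.575, 0.248, 0.0907]
tcp_rot: [0.694, -0.135, 0.694, 0.135]
ft_force: [-0.3, -0.1, -4.2]
opening: 0.269
clock: 9.5
eef_pos: [0.5751, 0.2481, 0.0901]
tcp_rot: [0.694, -0.134, 0.694, 0.135]
ft_force: [0.1, 0.3, -2.7]
opening: 0.269
clock: 9.7
eef_pos: [0.5752, 0.2481, 0.0901]
tcp_rot: [0.695, -0.134, 0.694, 0.135]
ft_force: [-1.5, -1.3, 3.4]
opening: 0.271
```

It touched down at the predicted height (reported 0.090, Fz up from −4 to +3 N). Release, then retreat upward.

```bash
python3 -m pendant '[[[0,0,0,0],[0,0,0,0],[0,0,0,0],[0,0,0,0]]]' 0.6; python3 -m pendant '[[[-0.01,0,0,0],[-0.03,0,0,0],[-0.04,0,0,0],[-0.04,0,0,0],[0,0,-0.04,0],[0,0,-0.05,0],[0,0,-0.05,0],[0,0,0,0]]]'; python3 - <<'E'
from h import *
st()
p,d=camera('side'); cv2.imwrite('pics/s7.png',p); np.save('pics/s7.npy',d); crop('side',p,180,210,340,370,4,'s7c.png')
p,d=camera('top'); cv2.imwrite('pics/t7.png',p); np.save('pics/t7.npy',d); crop('top',p,170,160,330,280,5,'t7c.png')
E
```

```text
clock: 10.1
eef_pos: [0.5751, 0.2481, 0.0887]
tcp_rot: [0.694, -0.135, 0.694, 0.135]
ft_force: [0.0, -0.5, 0.1]
opening: 0.583
clock: 10.9
eef_pos: [0.4409, 0.1943, 0.2104]
tcp_rot: [0.695, -0.135, 0.694, 0.135]
ft_force: [0.7, 0.8, 0.6]
opening: 0.599
t 10.9 tcp [0.4409 0.1943 0.2104] F [0.7 0.8 0.6] M [-0.03 -0.18  0.02] op 0.599 
R [[0.001, -0.374, 0.928], [0.0, 0.928, 0.374], [-1.0, -0.0, 0.001]] q [ 0.344 -0.22   1.48  -0.     1.881 -0.039]
```

View pics/s7c.png

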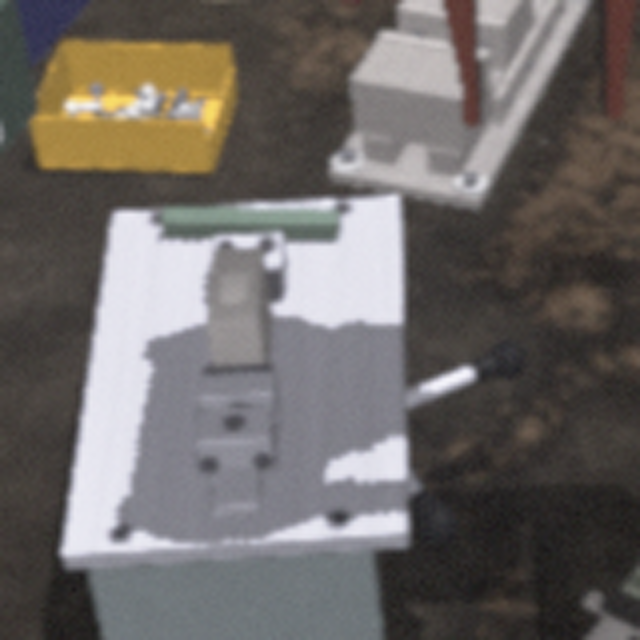

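View pics/t7c.png

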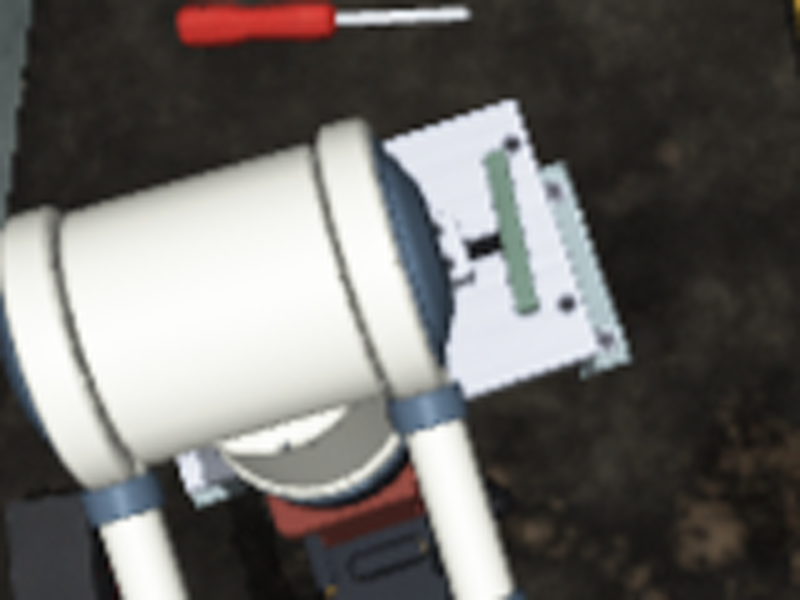

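The block stands in the gap between jaw and stop (side crop 207–270, 240–370) and the fingers are clear. Next I'll turn the tool tangential to the right-hand ball (φ≈26°), shut the gripper and reach down behind the ball.

```bash
python3 -m pendant '[[[0,0,0,0.1334],[0,0,0,0.1334],[0,0,0,0.1334],[0,0,0,0.1334],[0,0,0,0.1334],[0,0,0,0.1334],[0,0,0,0.1334],[0,0,0,0.1334],[0,0.0038,0.0042,0],[0,0,0,0]]]' 0 && python3 -m pendant '[[[0.03,0,0,0],[0.03,0,0,0],[0.03,0,0,0],[0.03,0,0,0],[0.03,0,0,0],[0,0,0,0]]]'; python3 - <<'E'
from h import *
st()
p,d=camera('side'); cv2.imwrite('pics/s8.png',p); crop('side',p,180,210,380,370,4,'s8c.png'); np.save('pics/s8.npy',d)
E
```

```text
clock: 12.0
eef_pos: [0.4523, 0.1961, 0.2086]
tcp_rot: [0.66, 0.253, 0.66, -0.253]
ft_force: [0.2, -0.2, 0.7]
opening: 0.005
clock: 12.6
eef_pos: [0.4485, 0.1949, 0.0541]
tcp_rot: [0.658, 0.251, 0.663, -0.255]
ft_force: [-0.3, -0.2, -0.9]
opening: 0.005
t 12.6 tcp [0.4485 0.1949 0.0541] F [-0.3 -0.2 -0.9] M [-0.05 -0.02  0.05] op 0.005 
R [[-0.008, 0.668, 0.744], [-0.003, 0.744, -0.668], [-1.0, -0.008, -0.004]] q [ 0.34  -0.189  1.73  -0.     1.61   1.072]
```

View pics/s8c.png

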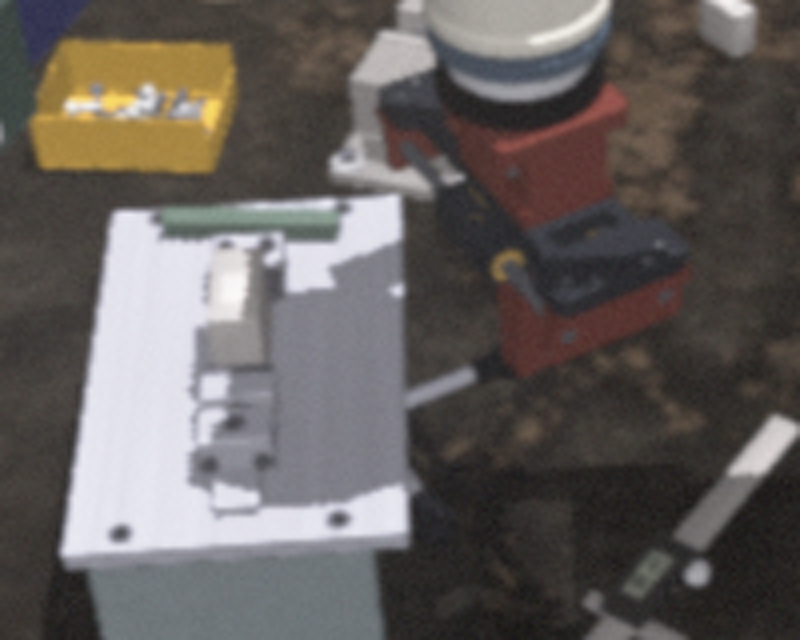

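```bash
python3 - <<'E'
from h import *
o=observe(); M=rot(o['tcp_rot']).as_matrix(); t=o['eef_pos']+[0,0,.037]
f=lambda X:(((proj('side',X)-[180,210])*4).round(0)).tolist()
print('tip',f(t),'base',f(t+[0,0,.078]))
for sy in(-1,1):
  for sz in (-1,1): print(sy,sz,'tip',f(t+M[:,1]*.01*sy+M[:,2]*.0135*sz),'body',f(t+[0,0,.078]+M[:,1]*.0375*sy+M[:,2]*.089*sz))
W=cloud('side',np.load('pics/s8.npy'))
for c in [(510,360),(520,340),(540,360),(560,330),(560,350),(600,340),(660,300),(490,365)]:
    print(c,W[210+c[1]//4,180+c[0]//4].round(3))
E
```

```text
tip [[529.0, 355.0]] base [[525.0, 234.0]]
-1 -1 tip [[561.0, 364.0]] body [[699.0, 318.0]]
-1 1 tip [[533.0, 331.0]] body [[503.0, 109.0]]
1 -1 tip [[525.0, 379.0]] body [[551.0, 381.0]]
1 1 tip [[498.0, 346.0]] body [[368.0, 158.0]]
(510, 360) [0.459 0.201 0.093]
(520, 340) [0.449 0.211 0.118]
(540, 360) [0.442 0.202 0.099]
(560, 330) [0.407 0.276 0.197]
(560, 350) [0.408 0.273 0.182]
(600, 340) [0.395 0.256 0.175]
(660, 300) [0.374 0.235 0.186]
(490, 365) [0.476 0.184 0.069]
```

The fingertip is where I expected, about 10 mm behind the ball. Going down to ball height.

```bash
python3 -m pendant '[[[0.02,0,0,0],[0.019,0,0,0],[0,0,0,0],[0,0,0,0]]]' && python3 -m pendant '[[[0,0,0.004,0],[0,0,0.003,0],[0,0,0,0]]]' && python3 -m pendant '[[[0,0,0.002,0],[0,0,0.002,0],[0,0,0,0]]]'&& python3 -m pendant '[[[0,0,0.002,0],[0,0,0.002,0],[0,0,0,0]]]'
```

```text
clock: 13.05
eef_pos: [0.4518, 0.1961, 0.0218]
tcp_rot: [0.661, 0.254, 0.66, -0.253]
ft_force: [0.1, -0.1, 0.2]
opening: 0.003
clock: 13.35
eef_pos: [0.4569, 0.1909, 0.0209]
tcp_rot: [0.66, 0.254, 0.659, -0.254]
ft_force: [-0.1, -0.1, -1.0]
opening: 0.004
clock: 13.65
eef_pos: [0.4591, 0.1882, 0.0198]
tcp_rot: [0.66, 0.254, 0.66, -0.254]
ft_force: [0.6, -0.4, -0.7]
opening: 0.003
clock: 13.95
eef_pos: [0.4608, 0.1865, 0.0197]
tcp_rot: [0.659, 0.254, 0.661, -0.254]
ft_force: [-4.6, 3.0, 2.5]
opening: 0.005
```

Contact felt at 5.5 N, opposite to the push. Now sweeping the arc, 24° in 3° rows.

```bash
python3 -m pendant '[[[0.003,-0.0012,0.0042,-0.05],[0,-0.0012,0.0042,-0.05],[0,-0.0012,0.0042,-0.05],[0,-0.0012,0.0042,-0.05]]]' && python3 -m pendant '[[[0,-0.0012,0.0042,-0.05],[0,-0.0012,0.0042,-0.05],[0,-0.0012,0.0042,-0.05],[0,-0.0012,0.0042,-0.05]]]';  python3 - <<'E'
from h import *
st()
o=observe(); M=rot(o['tcp_rot']).as_matrix(); print('F tool',(M.T@o['ft_force']).round(1))
c=np.array([.5745,.2508]); th=np.radians(22); ex=np.array([np.cos(th),np.sin(th)]); ey=np.array([-ex[1],ex[0]])
b=o['eef_pos'][:2]+M[:2,2]*.0235-(c-.053*ex); print('phi',np.degrees(np.arctan2(-b@ey,-b@ex)),np.hypot(*b), 'toolrot',np.degrees(np.arctan2(M[1,2],M[0,2]))+68)
p,d=camera('side'); cv2.imwrite('pics/s9.png',p); crop('side',p,180,210,380,370,4,'s9c.png'); np.save('pics/s9.npy',d)
E
```

```text
clock: 14.35
eef_pos: [0.4717, 0.1735, 0.017]
tcp_rot: [0.682, 0.184, 0.684, -0.181]
ft_force: [-3.7, 6.9, 2.1]
opening: 0.006
clock: 14.75
eef_pos: [0.4844, 0.1617, 0.0169]
tcp_rot: [0.698, 0.111, 0.699, -0.109]
ft_force: [-4.5, 4.3, 1.8]
opening: 0.007
t 14.75 tcp [0.4844 0.1617 0.0169] F [-4.5  4.3  1.8] M [0.86 0.71 0.01] op 0.007 
R [[-0.002, 0.307, 0.952], [0.003, 0.952, -0.307], [-1.0, 0.002, -0.003]] q [ 0.253 -0.118  1.732  0.003  1.528  0.565]
F tool [-1.8  2.7 -5.6]
phi 54.32553325072326 0.07866100682800395 toolrot 50.10085999248891
```

View pics/s9c.png

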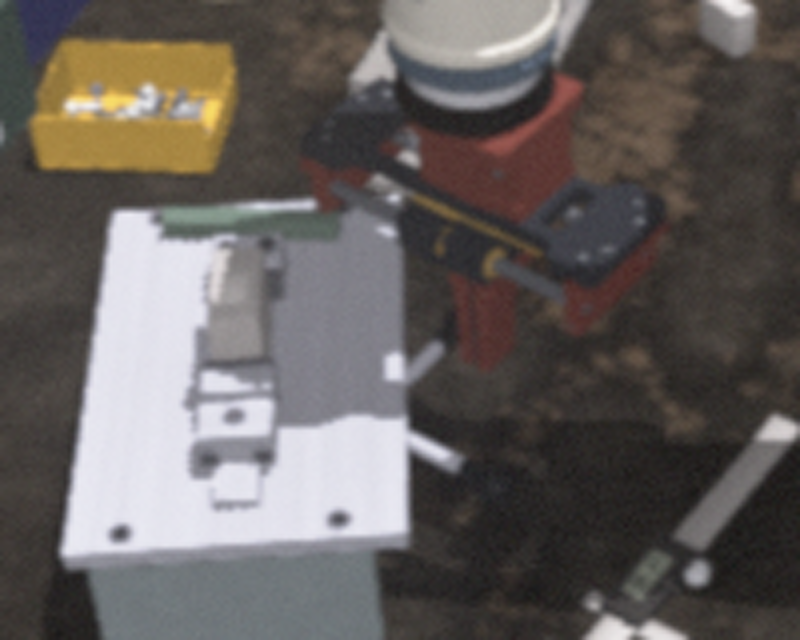

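The knob turned smoothly: 5–6 N at the ball, φ1 ≈ 52°. I won't go further, because the gripper body has come near the stone's end. I'll back off, lift, and move behind the next ball at about −38°.

```bash
python3 -m pendant '[[[0,0,-0.01,0],[-0.03,0,0,0],[-0.03,0,0,0],[0,0,0,0]]]' && python3 -m pendant '[[[0,0,0,0.139],[0,0,0,0.139],[0,0,0,0.139],[0,0,0,0.139],[0,0,0,0.139],[0,0,0,0.139],[0,0,0,0.139],[0,0,0,0.139],[0,0,0,0.139]]]' && python3 -m pendant '[[[0,-0.0103,-0.0403,0],[0,-0.0103,-0.0403,0],[0,-0.0103,-0.0403,0],[0,0,0,0]]]';  python3 - <<'E'
from h import *
st()
p,d=camera('side'); cv2.imwrite('pics/s10.png',p); crop('side',p,180,210,380,370,4,'s10c.png'); np.save('pics/s10.npy',d)
E
```

```text
clock: 15.2
eef_pos: [0.4779, 0.1638, 0.0818]
tcp_rot: [0.701, 0.112, 0.696, -0.11]
ft_force: [0.4, -0.0, 0.0]
opening: 0.005
clock: 16.1
eef_pos: [0.4752, 0.163, 0.076]
tcp_rot: [-0.484, -0.515, -0.484, 0.516]
ft_force: [-0.4, 0.2, 0.8]
opening: 0.004
clock: 16.5
eef_pos: [0.4496, 0.2893, 0.0758]
tcp_rot: [-0.487, -0.512, -0.488, 0.513]
ft_force: [0.1, -0.5, 0.0]
opening: 0.002
t 16.5 tcp [0.4496 0.2893 0.0758] F [ 0.1 -0.5  0. ] M [-0.01 -0.02 -0.02] op 0.002 
R [[-0.001, 0.999, -0.051], [0.001, -0.051, -0.999], [-1.0, -0.001, -0.001]] q [ 5.070e-01 -7.900e-02  1.591e+00  1.000e-03  1.631e+00  2.129e+00]
```

View pics/s10c.png

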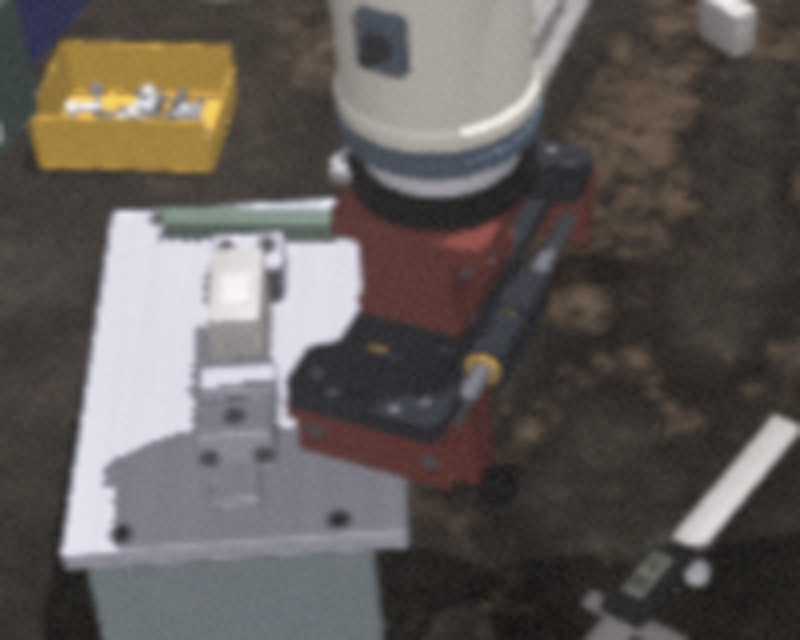

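```bash
python3 - <<'E'
from h import *
c=camera_params('side'); u,v=180+497/4,210+482/4
r=rot(c['attitude']).apply([(u-c['cx'])/c['fx'],-(v-c['cy'])/c['fy'],-1]); w=c['xyz']+r*(.066-c['xyz'][2])/r[2]
th=np.radians(22); ex=np.array([np.cos(th),np.sin(th)]); ey=np.array([-ex[1],ex[0]]); A=np.array([.5723,.251])-.053*ex
d=w[:2]-A; print(w, 'phi',np.degrees(np.arctan2(-d@ey,-d@ex)),np.hypot(*d))
o=observe();M=rot(o['tcp_rot']).as_matrix(); w[:2]+=[.0022,-.0005]; print('ball in tool',(M.T@(w-o['eef_pos'])).round(4))
t=o['eef_pos']+[0,0,.037]
print((((proj('side',t)-[180,210])*4).round(0)).tolist())
E
```

```text
[0.4469224  0.25393465 0.066     ] phi -38.642510669543825 0.07957001177281023
ball in tool [0.0099 0.0006 0.0337]
[[462.0, 462.0]]
```

The ball is at φ2 = −38.6°, 34 mm ahead of the tool and laterally centred. I'll go down and touch it.

```bash
python3 -m pendant '[[[0.03,0,0,0],[0.03,0,0,0],[0,0,0,0],[0,0,0,0]]]' && python3 -m pendant '[[[0,0,0.005,0],[0,0,0.003,0],[0,0,0,0]]]' && python3 -m pendant '[[[0,0,0.002,0],[0,0,0.002,0],[0,0,0,0]]]'
cat > plan.py <<'E'
import sys; from h import *
# cumulative plan: phi0 rho0 phi1 rho1 n
p0,r0,p1,r1,n=map(float,sys.argv[1:]); n=int(n)
def tcp(p,r): p,r=np.radians([p,r]); return np.array([-.053-.08*np.cos(p)-.0235*np.sin(r), -.08*np.sin(p)+.0235*np.cos(r)])
for i in range(n):
    a=i/n;b=(i+1)/n; P=[p0+(p1-p0)*a,r0+(r1-r0)*a]; Q=[p0+(p1-p0)*b,r0+(r1-r0)*b]
    d=tcp(*Q)-tcp(*P); r=np.radians(P[1]); print([0,round(d@[np.cos(r),np.sin(r)],4),round(d@[np.sin(r),-np.cos(r)],4),round(-(Q[1]-P[1])/60,4)])
E
python3 plan.py -38 -25 -8 -2 8;python3 plan.py -8 -2 28 22 10
```

```text
clock: 16.95
eef_pos: [0.4515, 0.2844, 0.0167]
tcp_rot: [-0.486, -0.513, -0.486, 0.514]
ft_force: [-0.3, -0.3, 0.7]
opening: 0.003
clock: 17.25
eef_pos: [0.4521, 0.2774, 0.0184]
tcp_rot: [0.486, 0.515, 0.486, -0.513]
ft_force: [-0.2, 0.2, 0.5]
opening: 0.003
clock: 17.55
eef_pos: [0.4511, 0.2735, 0.017]
tcp_rot: [0.486, 0.514, 0.486, -0.514]
ft_force: [0.5, 0.5, 0.4]
opening: 0.007
[0, np.float64(-0.0022), np.float64(0.0052), -0.0479]
[0, np.float64(-0.0021), np.float64(0.0052), -0.0479]
[0, np.float64(-0.002), np.float64(0.0052), -0.0479]
[0, np.float64(-0.002), np.float64(0.0052), -0.0479]
[0, np.float64(-0.0019), np.float64(0.0052), -0.0479]
[0, np.float64(-0.0018), np.float64(0.0052), -0.0479]
[0, np.float64(-0.0017), np.float64(0.0052), -0.0479]
[0, np.float64(-0.0016), np.float64(0.0052), -0.0479]
[0, np.float64(-0.0014), np.float64(0.005), -0.04]
[0, np.float64(-0.0012), np.float64(0.005), -0.04]
[0, np.float64(-0.0011), np.float64(0.005), -0.04]
[0, np.float64(-0.001), np.float64(0.005), -0.04]
[0, np.float64(-0.0009), np.float64(0.005), -0.04]
[0, np.float64(-0.0008), np.float64(0.005), -0.04]
[0, np.float64(-0.0007), np.float64(0.005), -0.04]
[0, np.float64(-0.0006), np.float64(0.005), -0.04]
[0, np.float64(-0.0005), np.float64(0.005), -0.04]
[0, np.float64(-0.0004), np.float64(0.005), -0.04]
```

```bash
python3 -m pendant '[[[0,-0.0022,0.0052,-0.048],[0,-0.0021,0.0052,-0.048],[0,-0.002,0.0052,-0.048],[0,-0.002,0.0052,-0.048]]]' && python3 -m pendant '[[[0,-0.0019,0.0052,-0.048],[0,-0.0018,0.0052,-0.048],[0,-0.0017,0.0052,-0.048],[0,-0.0016,0.0052,-0.048]]]'
cat > est.py <<'E'
from h import *
o=observe(); M=rot(o['tcp_rot']).as_matrix(); F=M.T@o['ft_force']
c=np.array([.5745,.2508]); th=np.radians(22); ex=np.array([np.cos(th),np.sin(th)]); ey=np.array([-ex[1],ex[0]])
b=o['eef_pos'][:2]+M[:2,2]*.0235-(c-.053*ex); ph=np.degrees(np.arctan2(-b@ey,-b@ex)); rho=np.degrees(np.arctan2(M[1,2],M[0,2]))+68
tan=np.sin(np.radians(ph))*ex-np.cos(np.radians(ph))*ey
print('t',round(o['clock'],2),'F tool',F.round(1),'Ftan',round(-tan@o['ft_force'][:2],1),'phi',ph.round(1),'r',np.hypot(*b).round(4),'rho',rho.round(1),'M',o['moment'].round(2),'z',o['eef_pos'][2].round(4))
E
python3 est.py
```

```text
clock: 17.95
eef_pos: [0.4431, 0.2545, 0.017]
tcp_rot: [0.535, 0.462, 0.537, -0.46]
ft_force: [1.4, 6.0, -1.5]
opening: 0.003
clock: 18.35
eef_pos: [0.4401, 0.2328, 0.0169]
tcp_rot: [0.578, 0.406, 0.581, -0.404]
ft_force: [-2.5, 5.7, 0.2]
opening: 0.005
t 18.35 F tool [-0.2 -0.4 -6.2] Ftan 6.1 phi -7.4 r 0.0798 rho -1.9 M [1.07 0.45 0.04] z 0.0169
```

The geometry holds well: r = 80 mm, tangential force 6.1 N. Continuing.

```bash
python3 -m pendant '[[[0,-0.0014,0.005,-0.04],[0,-0.0012,0.005,-0.04],[0,-0.0011,0.005,-0.04],[0,-0.001,0.005,-0.04]]]' >/dev/null; python3 est.py;  python3 -m pendant '[[[0,-0.0009,0.005,-0.04],[0,-0.0008,0.005,-0.04],[0,-0.0007,0.005,-0.04]]]' >/dev/null; python3 est.py; python3 - <<'E'
from h import *
p,d=camera('side'); cv2.imwrite('pics/s11.png',p); crop('side',p,180,210,380,370,4,'s11c.png'); np.save('pics/s11.npy',d)
E
python3 est.py
```

```text
t 18.75 F tool [-2.6 -3.8 -7.2] Ftan 7.1 phi 6.8 r 0.0812 rho 7.7 M [ 0.71  1.23 -0.06] z 0.0168
t 19.05 F tool [-3.4 -5.9 -6.4] Ftan 6.7 phi 17.4 r 0.0817 rho 14.9 M [ 0.51  1.33 -0.02] z 0.0166
t 19.1 F tool [-2.4 -2.5 -5.9] Ftan 6.0 phi 18.0 r 0.0817 rho 15.0 M [ 0.35  1.16 -0.01] z 0.0166
```

View pics/s11c.png

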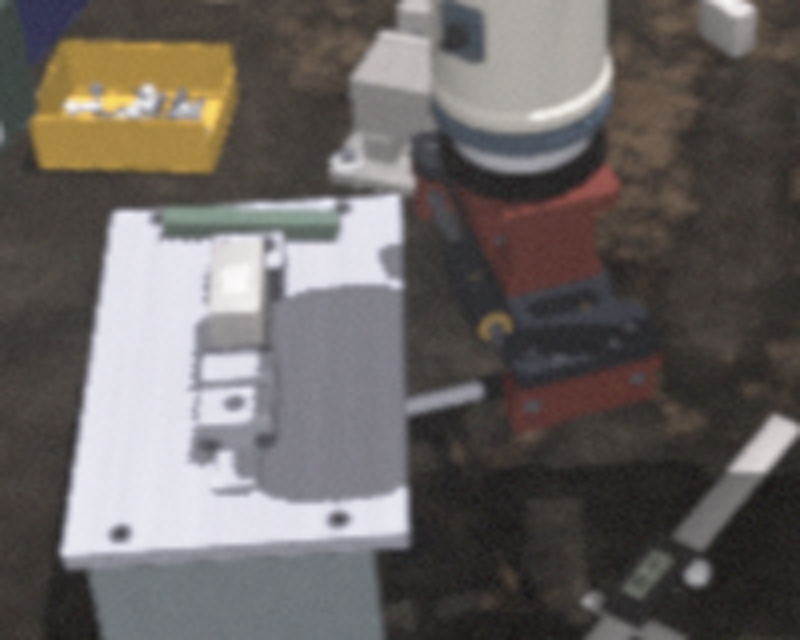

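The jaw has reached the block and is pushing it, at φ≈17–18° with about 6–7 N. Now smaller steps, checking the force after each.

```bash
python3 plan.py 18 15 54 30 18 | tr -d 'np.float64()' | head -18; python3 -m pendant '[[[0,-0.0002,0.0025,-0.014],[0,-0.0002,0.0025,-0.014]]]' >/dev/null; python3 est.py;  python3 -m pendant '[[[0,-0.0002,0.0025,-0.014],[0,-0.0002,0.0025,-0.014]]]' >/dev/null; python3 est.py
```

```text
[0, -00001, 00028, -00139]
[0, -00001, 00028, -00139]
[0, -00, 00028, -00139]
[0, 00, 00028, -00139]
[0, 00001, 00028, -00139]
[0, 00001, 00028, -00139]
[0, 00002, 00027, -00139]
[0, 00002, 00027, -00139]
[0, 00003, 00027, -00139]
[0, 0000, 00027, -00139]
[0, 0000, 00027, -00139]
[0, 00005, 00027, -00139]
[0, 00005, 00027, -00139]
[0, 0000, 0002, -00139]
[0, 0000, 0002, -00139]
[0, 00007, 0002, -00139]
[0, 00007, 0002, -00139]
[0, 00008, 0002, -00139]
t 19.3 F tool [-2.2 -4.  -7.3] Ftan 7.6 phi 20.9 r 0.0818 rho 16.5 M [ 0.45  1.34 -0.06] z 0.0165
t 19.5 F tool [-3.6 -5.  -5.7] Ftan 6.2 phi 24.5 r 0.0822 rho 18.1 M [0.37 1.31 0.02] z 0.0164
```

```bash
python3 -m pendant '[[[0,0.0001,0.0026,-0.014],[0,0.0001,0.0026,-0.014]]]' >/dev/null; python3 est.py;  python3 -m pendant '[[[0,0.0002,0.0014,-0.008],[0,0.0002,0.0014,-0.008]]]' >/dev/null; python3 est.py; python3 -m pendant '[[[0,0.0002,0.0014,-0.008],[0,0.0002,0.0014,-0.008]]]' >/dev/null; python3 est.py
```

```text
t 19.7 F tool [-3.2 -4.4 -6.9] Ftan 7.5 phi 28.2 r 0.0821 rho 19.8 M [ 0.33  1.31 -0.01] z 0.0163
t 19.9 F tool [-1.7 -3.3 -6.9] Ftan 7.3 phi 30.2 r 0.0819 rho 20.8 M [ 0.39  1.18 -0.01] z 0.0162
t 20.1 F tool [-2.7 -4.5 -6.8] Ftan 7.5 phi 32.2 r 0.0817 rho 21.7 M [ 0.38  1.17 -0.08] z 0.0161
```

```bash
python3 -m pendant '[[[0,0.0003,0.0014,-0.008],[0,0.0003,0.0014,-0.008]]]' >/dev/null; python3 est.py;  python3 -m pendant '[[[0,0.0003,0.0014,-0.008],[0,0.0003,0.0014,-0.008]]]' >/dev/null; python3 est.py; python3 -m pendant '[[[0,0.0003,0.0014,-0.008],[0,0.0003,0.0014,-0.008]]]' >/dev/null; python3 est.py
python3 - <<'E'
from h import *
p,d=camera('side'); cv2.imwrite('pics/s12.png',p); crop('side',p,200,240,320,340,6,'s12c.png'); np.save('pics/s12.npy',d)
E
```

```text
t 20.3 F tool [-1.4 -4.  -6.5] Ftan 7.2 phi 34.3 r 0.0813 rho 22.7 M [ 0.3   1.31 -0.03] z 0.016
t 20.5 F tool [-1.  -4.2 -6.5] Ftan 7.3 phi 36.3 r 0.0811 rho 23.6 M [ 0.26  1.27 -0.06] z 0.0159
t 20.7 F tool [-1.6 -5.3 -6.5] Ftan 7.6 phi 38.4 r 0.0809 rho 24.6 M [ 0.07  1.36 -0.05] z 0.0159
```

View pics/s12c.png

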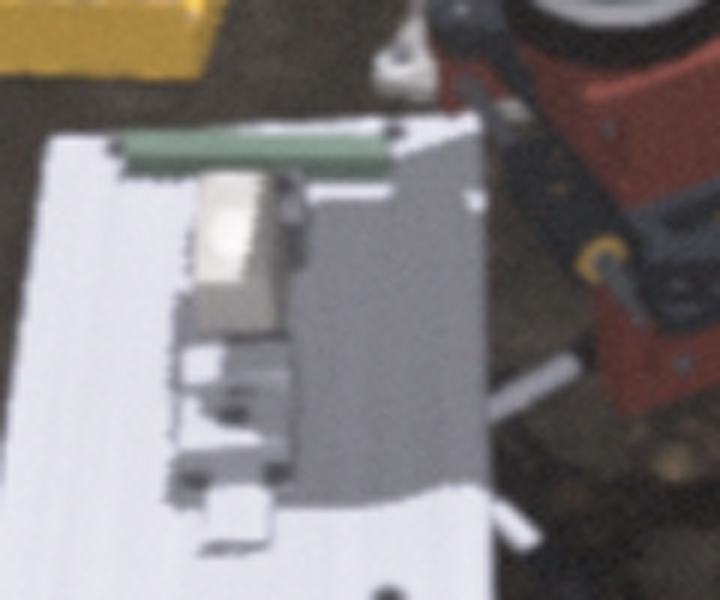

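```bash
python3 - <<'E'
from h import *
c=np.array([.5745,.2508]); th=np.radians(22); ex=np.array([np.cos(th),np.sin(th)]); ey=np.array([-ex[1],ex[0]])
for f in ['s7','s11','s12']:
    W=cloud('side',np.load(f'pics/{f}.npy')); d=W[...,:2]-c; x=d@ex;y=d@ey;z=W[...,2]
    m=(abs(x)<.008)&(z>.14)&(z<.152)&(y>-.04)&(y<.05); print(f,m.sum(),'block face y',np.percentile(y[m],[50,90,98]).round(4))
    m=(abs(x)<.012)&(z>.152)&(z<.166)&(y>-.06)&(y<.06); print('  top y',np.percentile(y[m],[2,98]).round(4), np.median(x[m]).round(4))
    m=(abs(x)<.02)&(z>.131)&(z<.142)&(y>.0)&(y<.12); print('  jaw top y',np.percentile(y[m],[2,5,95,98]).round(4))
E
```

```text
s7 43 block face y [0.0244 0.0257 0.026 ]
  top y [-0.0244  0.0254] -0.0004
  jaw top y [0.0178 0.0234 0.0788 0.0794]
s11 44 block face y [0.019  0.0198 0.0201]
  top y [-0.0293  0.0196] -0.0004
  jaw top y [0.0165 0.0179 0.0672 0.0678]
s12 43 block face y [0.0153 0.0177 0.0187]
  top y [-0.0324  0.0164] -0.0001
  jaw top y [0.0132 0.0147 0.0633 0.0645]
```

Block end is about 1–2.5 mm from the stop. I'll keep going slowly.

```bash
python3 plan.py 38.4 24.6 46.4 26.6 4 ; python3 -m pendant '[[[0,0.0004,0.0014,-0.006],[0,0.0004,0.0014,-0.006]]]' >/dev/null; python3 est.py;  python3 -m pendant '[[[0,0.0005,0.0014,-0.006],[0,0.0005,0.0014,-0.006]]]' >/dev/null; python3 est.py; python3 -m pendant '[[[0,0.0005,0.0014,-0.006],[0,0.0005,0.0014,-0.006]]]' >/dev/null; python3 est.py
```

```text
[0, np.float64(0.0005), np.float64(0.0027), -0.0083]
[0, np.float64(0.0006), np.float64(0.0027), -0.0083]
[0, np.float64(0.0006), np.float64(0.0027), -0.0083]
[0, np.float64(0.0007), np.float64(0.0026), -0.0083]
t 20.95 F tool [-0.  -4.9 -6.4] Ftan 7.5 phi 40.5 r 0.0806 rho 25.3 M [ 0.15  1.29 -0.06] z 0.0157
t 21.15 F tool [-0.2 -3.5 -6.6] Ftan 7.3 phi 42.7 r 0.0802 rho 26.0 M [ 0.24  1.2  -0.04] z 0.0157
t 21.35 F tool [ 0.4 -3.9 -5.9] Ftan 6.8 phi 44.9 r 0.0798 rho 26.7 M [ 0.18  1.21 -0.02] z 0.0156
```

```bash
python3 -m pendant '[[[0,0.0004,0.0014,-0.006],[0,0.0004,0.0014,-0.006]]]' >/dev/null; python3 est.py;  python3 -m pendant '[[[0,0.0004,0.0014,-0.006],[0,0.0004,0.0014,-0.006]]]' >/dev/null; python3 est.py; python3 -m pendant '[[[0,0.0004,0.0014,-0.006],[0,0.0004,0.0014,-0.006]]]' >/dev/null; python3 est.py
```

```text
t 21.55 F tool [-1.4 -4.5 -6.3] Ftan 7.4 phi 47.0 r 0.0798 rho 27.5 M [ 0.02  1.34 -0.02] z 0.0156
t 21.75 F tool [-0.7 -4.1 -6.9] Ftan 7.9 phi 49.1 r 0.0799 rho 28.2 M [-0.02  1.41 -0.06] z 0.0155
t 21.95 F tool [-2.1 -6.  -6.7] Ftan 8.4 phi 51.1 r 0.0799 rho 28.9 M [ 0.06  1.54 -0.06] z 0.0155
```

The force is starting to rise (7.4 → 8.4 N), which suggests contact near φ≈48°. This ball is at the end of its range and the body is near the stone, so I'll swap to the next ball for the final nip.

```bash
python3 -m pendant '[[[0,0,-0.01,0],[-0.03,0,0,0],[-0.03,0,0,0],[0,0,0,0]]]' && python3 -m pendant '[[[0,0,0,0.1286],[0,0,0,0.1286],[0,0,0,0.1286],[0,0,0,0.1286],[0,0,0,0.1286],[0,0,0,0.1286],[0,0,0,0.1286],[0,0,0,0]]]'; python3 - <<'E'
from h import *
st(); o=observe();M=rot(o['tcp_rot']).as_matrix();print(M.T@(np.array([.4505,.2880,.0755])-o['eef_pos']))
p,d=camera('side'); cv2.imwrite('pics/s13.png',p); crop('side',p,200,240,320,340,6,'s13c.png'); np.save('pics/s13.npy',d)
E
```

```text
clock: 22.35
eef_pos: [0.4817, 0.1766, 0.0821]
tcp_rot: [0.669, 0.239, 0.664, -0.235]
ft_force: [0.8, 0.3, 0.3]
opening: 0.003
clock: 23.15
eef_pos: [0.479, 0.1756, 0.0763]
tcp_rot: [-0.486, -0.514, -0.486, 0.514]
ft_force: [-0.8, -1.3, 0.2]
opening: 0.008
t 23.15 tcp [0.479  0.1756 0.0763] F [-0.8 -1.3  0.2] M [ 0.05 -0.03  0.  ] op 0.008 
R [[-0.0, 0.998, -0.056], [-0.0, -0.056, -0.998], [-1.0, -0.0, 0.0]] q [ 0.285 -0.147  1.652 -0.     1.636  1.912]
[ 0.00075408 -0.03480211 -0.11061137]
```

View pics/s13c.png

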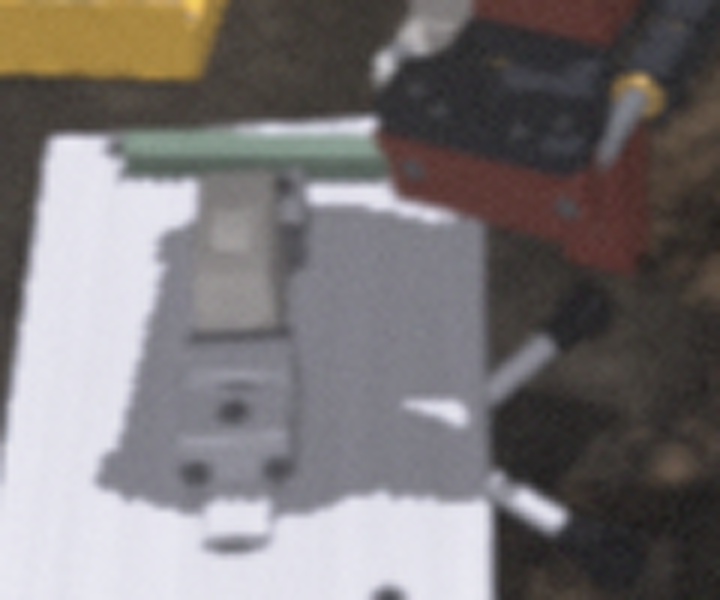

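```bash
cat > ball.py <<'E'
import sys
from h import *
c=camera_params('side'); th=np.radians(22); ex=np.array([np.cos(th),np.sin(th)]); ey=np.array([-ex[1],ex[0]]); A=np.array([.5723,.251])-.053*ex
a=list(map(float,sys.argv[1:]))
for u,v in zip(a[::2],a[1::2]):
    r=rot(c['attitude']).apply([(u-c['cx'])/c['fx'],-(v-c['cy'])/c['fy'],-1]); w=c['xyz']+r*(.066-c['xyz'][2])/r[2]
    d=w[:2]-A; print('phi',np.degrees(np.arctan2(-d@ey,-d@ex)).round(1),np.hypot(*d).round(4))
    o=observe();M=rot(o['tcp_rot']).as_matrix(); w[:2]+=[.0022,-.0005]; print('ball in tool',(M.T@(w-o['eef_pos'])).round(4))
E
python3 ball.py 298 292 302.5 331.7
python3 - <<'E'
from h import *
c=np.array([.5745,.2508]); th=np.radians(22); ex=np.array([np.cos(th),np.sin(th)]); ey=np.array([-ex[1],ex[0]])
for f in ['s12','s13']:
    W=cloud('side',np.load(f'pics/{f}.npy')); d=W[...,:2]-c; x=d@ex;y=d@ey;z=W[...,2]
    m=(abs(x)<.008)&(z>.14)&(z<.152)&(y>-.04)&(y<.05); print(f,m.sum(),'block face y',np.percentile(y[m],[50,90,98]).round(4))
    m=(abs(x)<.012)&(z>.152)&(z<.166)&(y>-.06)&(y<.06); print('  top y',np.percentile(y[m],[2,98]).round(4), np.median(x[m]).round(4))
    m=(abs(x)<.02)&(z>.131)&(z<.142)&(y>.0)&(y<.12); print('  jaw top y',np.percentile(y[m],[2,5,95,98]).round(4))
E
```

```text
phi 46.0 0.0786
ball in tool [0.0103 0.0178 0.0168]
phi -41.8 0.0787
ball in tool [ 0.0103 -0.032  -0.0801]
s12 43 block face y [0.0153 0.0177 0.0187]
  top y [-0.0324  0.0164] -0.0001
  jaw top y [0.0132 0.0147 0.0633 0.0645]
s13 42 block face y [0.0141 0.0152 0.0163]
  top y [-0.0337  0.0149] -0.0004
  jaw top y [0.0122 0.0137 0.0613 0.0621]
```

```bash
python3 -m pendant '[[[0,-0.0126,-0.0378,0],[0,-0.0126,-0.0378,0],[0,-0.0126,-0.0378,0],[0,0,0,-0.083],[0,0,0,-0.083],[0,0,0,0],[0,0,0,0]]]'; python3 - <<'E'
from h import *
p,d=camera('side'); cv2.imwrite('pics/s14.png',p); crop('side',p,200,240,320,360,6,'s14c.png'); np.save('pics/s14.npy',d)
E
```

```text
clock: 23.9
eef_pos: [0.4477, 0.2907, 0.0766]
tcp_rot: [0.529, 0.47, 0.529, -0.47]
ft_force: [-0.7, -0.9, 0.6]
opening: 0.011
```

View pics/s14c.png

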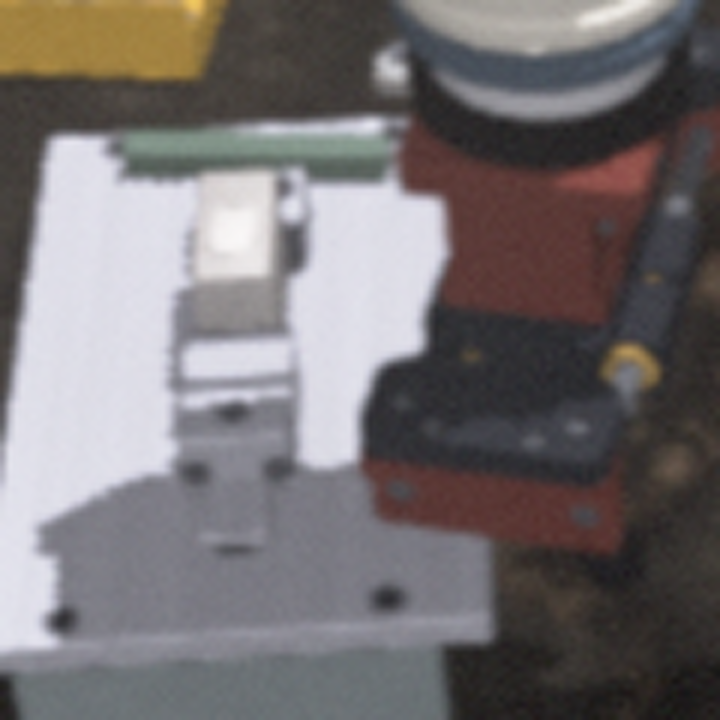

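```bash
python3 -m pendant '[[[0.03,0,0,0],[0.03,0,0,0],[0,0,0,0]]]' && python3 -m pendant '[[[0,0,0.004,0],[0,0,0.003,0],[0,0,0,0]]]' && python3 -m pendant '[[[0,0,0.002,0],[0,0,0.001,0],[0,0,0,0]]]'; python3 est.py
```

```text
clock: 24.25
eef_pos: [0.4452, 0.2888, 0.0121]
tcp_rot: [0.527, 0.467, 0.529, -0.473]
ft_force: [-0.6, -0.8, -0.6]
opening: 0.003
clock: 24.55
eef_pos: [0.4499, 0.2838, 0.019]
tcp_rot: [0.529, 0.471, 0.528, -0.469]
ft_force: [0.1, -1.2, 0.5]
opening: 0.004
clock: 24.85
eef_pos: [0.4492, 0.2808, 0.0172]
tcp_rot: [0.529, 0.47, 0.529, -0.469]
ft_force: [0.8, -0.2, 0.2]
opening: 0.007
t 24.85 F tool [-0.2  0.8  0.3] Ftan 0.1 phi -41.8 r 0.078 rho -15.2 M [ 0.   -0.   -0.05] z 0.0172
```

```bash
python3 -m pendant '[[[0,0,0.0015,0],[0,0,0,0]]]' >/dev/null; python3 est.py;python3 -m pendant '[[[0,-0.0004,0.0015,0],[0,0,0,0]]]' >/dev/null; python3 est.py;python3 -m pendant '[[[0,-0.0005,0.0015,0],[0,0,0,0]]]' >/dev/null; python3 est.py
```

```text
t 25.05 F tool [-0.4  0.4 -0.1] Ftan 0.3 phi -40.7 r 0.0776 rho -15.2 M [ 0.03  0.03 -0.02] z 0.0168
t 25.25 F tool [0.2 0.8 0.2] Ftan 0.2 phi -39.6 r 0.0773 rho -15.2 M [-0.02  0.01  0.01] z 0.0168
t 25.45 F tool [ 0.6  0.8 -3.9] Ftan 3.9 phi -39.0 r 0.0772 rho -15.2 M [ 0.54 -0.18  0.04] z 0.0169
```

Contact with the next ball at φ≈−39°. Now slow 1° rows, reading the force after every two.

```bash
python3 plan.py -39 -15 -25 -8 7; python3 -m pendant '[[[0,-0.0008,0.0014,-0.008],[0,-0.0008,0.0014,-0.008]]]' >/dev/null; python3 est.py;python3 -m pendant '[[[0,-0.0008,0.0014,-0.008],[0,-0.0008,0.0014,-0.008]]]' >/dev/null; python3 est.py
```

```text
[0, np.float64(-0.0015), np.float64(0.0026), -0.0167]
[0, np.float64(-0.0015), np.float64(0.0026), -0.0167]
[0, np.float64(-0.0014), np.float64(0.0026), -0.0167]
[0, np.float64(-0.0014), np.float64(0.0026), -0.0167]
[0, np.float64(-0.0013), np.float64(0.0026), -0.0167]
[0, np.float64(-0.0013), np.float64(0.0027), -0.0167]
[0, np.float64(-0.0012), np.float64(0.0027), -0.0167]
t 25.65 F tool [ 3.   2.7 -7.7] Ftan 8.1 phi -37.7 r 0.0772 rho -14.2 M [ 1.45 -0.4  -0.02] z 0.017
t 25.85 F tool [ 4.2  3.7 -8.9] Ftan 9.7 phi -35.6 r 0.0775 rho -13.2 M [ 1.59 -0.36  0.04] z 0.017
```

```bash
cat >> est.py <<'E'
A=c-.053*ex; y2=M[:2,1]; z2=M[:2,2]
bd=-np.cos(np.radians(ph))*ex-np.sin(np.radians(ph))*ey
pt=.08*bd-.01*z2; f=-o['ft_force'][:2]; tq=pt[0]*f[1]-pt[1]*f[0]; print('   torque',tq.round(3),'jaw est',((tq-.5)/.009).round(0))
E
python3 est.py
python3 -m pendant '[[[0,-0.0004,0.0007,-0.004]]]' >/dev/null; python3 est.py; python3 -m pendant '[[[0,-0.0004,0.0007,-0.004]]]' >/dev/null; python3 est.py
```

```text
t 25.85 F tool [ 4.2  3.7 -8.9] Ftan 9.7 phi -35.6 r 0.0775 rho -13.2 M [ 1.59 -0.36  0.04] z 0.017
   torque 0.813 jaw est 35.0
t 25.95 F tool [ 3.   2.8 -9.4] Ftan 9.8 phi -35.1 r 0.0776 rho -13.0 M [ 1.6  -0.36  0.04] z 0.0169
   torque 0.81 jaw est 34.0
t 26.05 F tool [ 3.4  3.2 -8.4] Ftan 9.0 phi -34.6 r 0.0776 rho -12.7 M [ 1.7  -0.36 -0.03] z 0.0169
   torque 0.756 jaw est 28.0
```

```bash
python3 -m pendant '[[[0,-0.0004,0.0007,-0.004],[0,-0.0004,0.0007,-0.004]]]' >/dev/null; python3 est.py; python3 -m pendant '[[[0,-0.0004,0.0007,-0.004]]]' >/dev/null; python3 est.py; python3 -m pendant '[[[0,-0.0004,0.0007,-0.004]]]' >/dev/null; python3 est.py
```

```text
t 26.25 F tool [ 3.7  3.6 -8.2] Ftan 9.0 phi -33.6 r 0.0778 rho -12.2 M [ 1.71 -0.28 -0.01] z 0.0169
   torque 0.755 jaw est 28.0
t 26.35 F tool [ 3.3  3.5 -9.6] Ftan 10.3 phi -33.1 r 0.0779 rho -12.0 M [ 1.76 -0.35  0.06] z 0.0169
   torque 0.857 jaw est 40.0
t 26.45 F tool [  3.9   4.  -10.1] Ftan 10.9 phi -32.5 r 0.0779 rho -11.8 M [ 1.83 -0.24 -0.01] z 0.0169
   torque 0.91 jaw est 46.0
```

```bash
python3 -m pendant '[[[0,-0.0004,0.0007,-0.004]]]' >/dev/null; python3 est.py; python3 -m pendant '[[[0,-0.0003,0.0005,-0.003]]]' >/dev/null; python3 est.py; python3 -m pendant '[[[0,0,0,0],[0,0,0,0]]]' >/dev/null; python3 est.py
```

```text
t 26.55 F tool [ 3.3  3.8 -9.3] Ftan 10.0 phi -32.0 r 0.078 rho -11.5 M [ 1.83 -0.24  0.1 ] z 0.017
   torque 0.84 jaw est 38.0
t 26.65 F tool [  3.5   3.8 -10.4] Ftan 11.1 phi -31.7 r 0.078 rho -11.3 M [ 1.85 -0.3   0.03] z 0.0169
   torque 0.925 jaw est 47.0
t 26.85 F tool [  3.2   4.6 -10. ] Ftan 11.0 phi -31.6 r 0.078 rho -11.3 M [ 1.8  -0.22  0.02] z 0.0169
   torque 0.929 jaw est 48.0
```

The estimates average about 40 N: torque 38–48 N, moment about 36 N, angle 35–38 N. I'll stop here, back off and inspect.

```bash
python3 -m pendant '[[[0,0,-0.005,0],[0,0,-0.007,0],[-0.03,0,0,0],[-0.03,0,0,0],[-0.04,0,0,0],[-0.04,-0.02,0,0],[-0.03,-0.03,0,0],[0,-0.03,0,0],[0,0,0,0]]]'; python3 - <<'E'
from h import *
st()
p,d=camera('side'); cv2.imwrite('pics/s15.png',p); crop('side',p,200,240,320,340,6,'s15c.png'); np.save('pics/s15.npy',d)
c=np.array([.5745,.2508]); th=np.radians(22); ex=np.array([np.cos(th),np.sin(th)]); ey=np.array([-ex[1],ex[0]])
for f in ['side0','s13','s15']:
    W=cloud('side',np.load(f'pics/{f}.npy')); d=W[...,:2]-c; x=d@ex;y=d@ey;z=W[...,2]
    m=(abs(x)<.012)&(z>.152)&(z<.166)&(y>-.06)&(y<.06); 
    if m.sum(): print(f,'  top y',np.percentile(y[m],[2,98]).round(4), np.median(x[m]).round(4),np.median(z[m]).round(4))
    m=(abs(x)<.02)&(z>.131)&(z<.142)&(y>.0)&(y<.12); print('  jaw top y',np.percentile(y[m],[2,5,95,98]).round(4))
E
```

```text
clock: 27.75
eef_pos: [0.3617, 0.2617, 0.1892]
tcp_rot: [0.545, 0.453, 0.544, -0.45]
ft_force: [0.1, 0.7, -0.6]
opening: 0.006
t 27.75 tcp [0.3617 0.2617 0.1892] F [ 0.1  0.7 -0.6] M [ 0.05 -0.03  0.02] op 0.006 
R [[0.003, 0.983, 0.185], [0.002, 0.185, -0.983], [-1.0, 0.003, -0.001]] q [ 0.55  -0.325  1.604 -0.     1.859  1.935]
  jaw top y [0.0325 0.0338 0.0794 0.0801]
s13   top y [-0.0337  0.0149] -0.0004 0.1569
  jaw top y [0.0122 0.0137 0.0613 0.0621]
s15   top y [-0.034   0.0156] -0.0004 0.1569
  jaw top y [0.0121 0.0134 0.0601 0.061 ]
```

View pics/s15c.png

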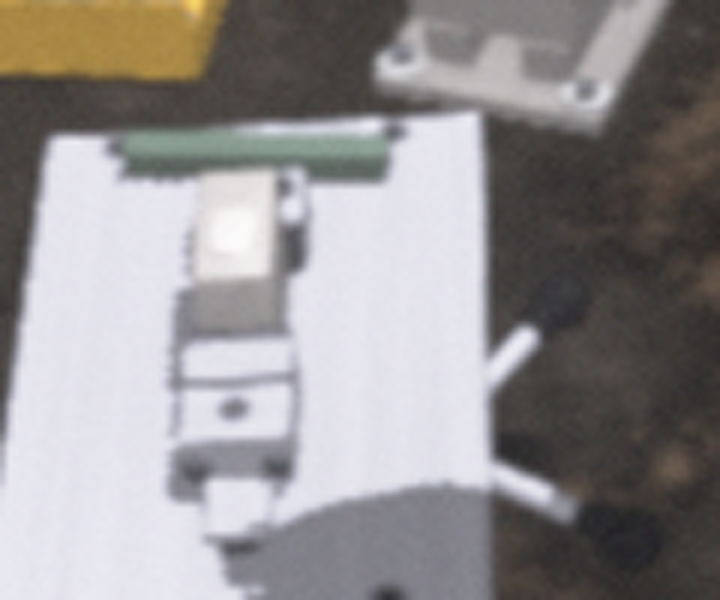

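View pics/s15.png

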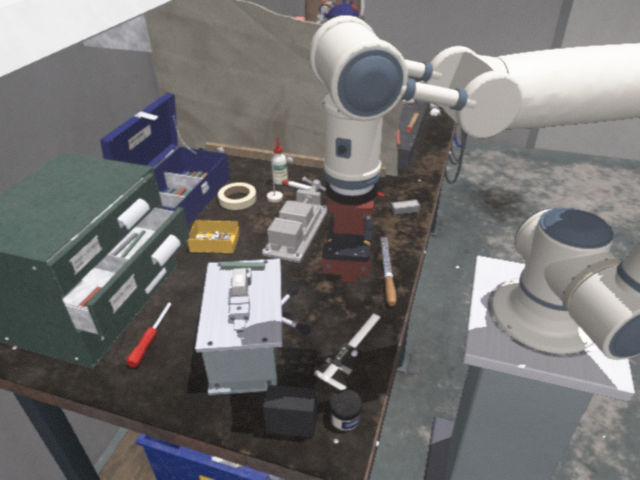

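The block sits against the stop. Since the previous look it moved only 0.3 mm while the jaw carriage advanced about 1.15 mm, so the springs are compressed. Stone, graphite block and file look untouched and the arm is clear. Handing in.

```bash
python3 - <<'E'
from cell import *
print(sign_off())
E
```

```text
the job is handed in; nothing more can be done
None
```

The core block stands upright in the gap and the jaw holds it against the stop at roughly 36–45 N. I handed the job in at about 28 s of the 72 s allowed, with the arm clear of everything.

**What I did:** I picked the larger upright steel block, set it down between jaw and stop, and let go of it. I then turned the knob with three pushes on successive balls. The last push was in steps of about 0.5–1° until the force had risen enough.

**Final checks:**
- **Nip force:** the estimates were 38–48 N from torque, about 36 N from the wrist moment, and 35–38 N from how far the knob turned after contact. I saw nothing near 90 N.
- **Block home:** over the final nip the block moved only about 0.3 mm while the jaw carriage advanced about 1.15 mm. That fits the block being home and the springs compressed.
- **Other items:** the stone stick, graphite block and file look unmoved in the side picture. I did not measure their positions.

**What disagreed:**
- **Tool height:** the reported tool height read about 37 mm lower than the fingertips in the pictures. I worked from the pictures and from touch, and the touch-down height on the plate agreed.
- **Cameras:** the two cameras differed by about 4 mm in position, so I used the mean.
- **Knob angle:** the angle judged from the finger and from the pictures differed by about 4°.

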